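# Fetch the wax tin from behind the bottles

### The job

The low round wax tin stands boxed in by three tall containers on the steel tray. Clear all three tall containers onto the wooden board, then put the tin in the middle of the scale's steel plate, and when it stands there put each of the three back on the very spot in the tray where it stood at the start. Keep everything upright, set things down gently without dropping them, and leave the copper mould and the timer where they are.

Things in the scene. Friction and masses are not known exactly. Their poses are not given: they have to be found in the camera images.
- tin: Closed round aluminium tin of mould wax, 58 mm in diameter, 46 mm high, about 0.12 kg, the only low thing between the tall ones. At the start it stands on the tray with the three tall containers close round three of its sides (gaps of about 5 to 14 mm), so a gripper cannot get at it. Origin: centre of its underside; z up.
- can: Tall aerosol can (mould-release spray), 175 mm high, about 0.28 kg: white and grey metal body 53 mm in diameter up to 122 mm, a shoulder up to 132 mm, then a straight white cap 37 mm in diameter from 132 to 175 mm, the place to grip. Origin: centre of its underside; z up.
- bottle: Amber glass bottle with paper label, 185 mm high, about 0.38 kg: body 58 mm in diameter up to 100 mm, shoulder narrowing to the neck at 135 mm, neck 27 mm in diameter from 135 to 150 mm, black screw cap 29 mm in diameter from 150 to 185 mm; grip it by the cap and neck. Origin: centre of its underside; z up.
- canister: Tall square aluminium canister with a paper band, 50 x 50 mm, 150 mm high, straight flat sides all the way up, about 0.26 kg; grip it across two flat sides near its top. Turned by up to 0.25 rad against the tray. Origin: centre of its underside; x and y square to its sides, z up.
- tray: Fixed shallow stainless tray, 190 mm (its x) by 270 mm (its y), floor 4 mm thick, rim 25 mm high, turned by up to 0.25 rad. The tin stands at its x = +35 mm, y = 0; the tall containers stand about 66 mm from the tin at its +y, -y and -x sides, which one where differs each time. A copper mould stands in the corner at -x, +y. Origin: centre of its underside.
- board: Fixed square wooden board, 240 x 240 mm, 18 mm thick, empty: the side area for the tall containers. Origin: centre of its underside; x and y along its edges; turned by up to 0.25 rad.
- scale: Fixed flat kitchen scale, white housing 200 mm (its x) by 160 mm (its y), with a dark display at its -x end and a rectangular steel weighing plate, 130 mm (x) by 150 mm (y), whose upper face is 40 mm above the table. Turned by up to 0.25 rad. Origin: on the table, straight below the centre of the steel plate.
- mould: Bystander: small upturned fluted copper cake mould, 47 mm wide, 45 mm high, in the tray's corner nearest the robot on the tray's +y side. Leave it alone. Origin: centre of its underside.
- timer: Bystander: white kitchen timer, 28 x 75 mm, 60 mm high, standing on the table beyond the work. Leave it alone. Origin: centre of its underside.

How it is judged:
On the way, in this order (a step that is already met when the one before it is completed fails the run):
1. all three tall containers stand upright and released on the wooden board, the tin still in the tray (x of can in the frame of board between -0.115 and 0.115 m and y of can in the frame of board between -0.115 and 0.115 m and z of can in the frame of board between 0.012 and 0.026 m and angle between each of can, bottle, canister's own z axis and vertical below 0.1 rad and linear speed of each of can, bottle, canister below 0.03 m/s and contact force between each of can, bottle, canister and the fingers below 0.2 N and x of bottle in the frame of board between -0.115 and 0.115 m and y of bottle in the frame of board between -0.115 and 0.115 m and z of bottle in the frame of board between 0.012 and 0.026 m and x of canister in the frame of board between -0.115 and 0.115 m and y of canister in the frame of board between -0.115 and 0.115 m and z of canister in the frame of board between 0.012 and 0.026 m and distance of tin from where it was at the start of the episode below 0.04 m), for 0.2 s.
2. the tin stands released in the middle of the scale's plate, the three tall containers still on the board (horizontal distance between tin and scale below 0.015 m and z of tin in the frame of scale between 0.034 and 0.046 m and angle between tin's own z axis and vertical below 0.1 rad and linear speed of tin below 0.03 m/s and contact force between tin and the fingers below 0.2 N and horizontal distance between each of can, bottle, canister and board below 0.165 m), for 0.2 s.
At the end, for the whole second after the job is handed in: The tin stands upright within 15 mm of the centre of the scale's plate; the can, the bottle and the canister each stand upright within 15 mm of the spot in the tray where they stood at the start (their turn about the vertical does not matter); all at rest and released (horizontal distance between tin and scale below 0.015 m and z of tin in the frame of scale between 0.034 and 0.046 m and angle between each of tin, can, bottle, canister's own z axis and vertical below 0.1 rad and linear speed of tin below 0.03 m/s and contact force between tin and the fingers below 0.2 N and distance of each of can, bottle, canister from where it was at the start of the episode below 0.015 m and linear speed of each of can, bottle, canister below 0.02 m/s); the robot touches nothing.
It fails at once if a container or the tin is tipped (more than about 35 degrees) (angle between any of can, bottle, canister, tin's own z axis and vertical above 0.6 rad).
It fails at once if a container or the tin is let fall (free of the fingers and faster than 0.6 m/s, a drop of about 2 cm) ((linear speed of can above 0.6 m/s and contact force between can and the fingers below 0.2 N) or (linear speed of bottle above 0.6 m/s and contact force between bottle and the fingers below 0.2 N) or (linear speed of canister above 0.6 m/s and contact force between canister and the fingers below 0.2 N) or (linear speed of tin above 0.6 m/s and contact force between tin and the fingers below 0.2 N)).
It fails at once if the copper mould or the timer is pushed away by more than 20 mm (distance of any of mould, timer from where it was at the start of the episode above 0.02 m).
It also fails if it takes over 144 s, if anything falls off the work surface, if the arm or the gripper's body presses on something with over 40 N, if the wrist force passes 120 N, or if a joint passes its speed limit or range.

### The arm

A 7-joint arm with a two-finger parallel gripper is mounted at the origin on the work surface. World frame = base frame: x ahead of the robot, y to its left, z up, the work surface at z = 0. Lengths are in m, angles in rad, forces in N, time in s.
With the tool pointing down it reaches from about 0.375 to 0.925 m from the base axis. Payload 3.1 kg.
Tool frame: the origin (TCP) lies on the centre line of the jaws, within the pads' length; the fingertips stand 14 mm ahead of it and the grasp point (between the pads) lies 5 mm behind it (robot.nose_length is the distance from the TCP to the fingertips, in m); z points along the fingers, y is the line along which they close (so a half turn about z gives the same grasp; the last joint's range is limited). The gripper opens to 85 mm and grips with 20 to 120 N. Pads are 22 mm wide; open, the fingers measure 114 mm over their backs; the gripper's body (76 mm by 85 mm) begins 54 mm behind the grasp point. The pads swing forward as they close: fully open they stand 13 mm farther back than shut.
Start: joints at [1.121, 0.383, 0.044, 1.598, -0.018, 1.161, -0.05], TCP at [0.224, -0.61, 0.245] pointing down, gripper open.
Joint ranges: [-2.61, 2.61], [-0.41, 2.15], [-1.48, 1.57], [0, 2.5], [-1.57, 4.71], [0.05, 1.97], [-2.85, 2.85]. Speed limits (rad/s): [2.79, 2.79, 3.14, 3.14, 3.14, 3.14, 3.14].

### API

Orientations are given as [roll, pitch, yaw] about the fixed x, y, z axes, in that order (R = Rz(yaw) Ry(pitch) Rx(roll)).
In Python, from workcell import robot, snapshot, calibration, finder gives the robot as it stands.
- The arm moves only by the tool arm_command, never from a script. Its argument "targets" is one flat list of numbers, 5 for each row, row after row: the shift along the tool's x, y, z in units of 0.15 m (1.0 is 0.15 m), then the turn about the tool's z in units of 45 degrees (1.0 is 45 degrees), then the closure, from -1 (fully open) to 1 (shut). In form: [x, y, z, turn, jaw, x, y, z, turn, jaw, ...]. A call has 1 to 12 rows; each row is the pose to reach, as a shift and turn from the pose commanded when the call began, along the tool's axes at that moment; what a row does not reach only later rows make up. A row lasts 1/12 s, in which the tool goes at most 41.7 mm and 7.16 degrees, less where a joint would pass 70% of its speed; a pose out of reach is approached as far as the arm can. A call with a number of a shift or a turn outside -1 to 1 is refused whole. A call with a gripper value outside its range is refused whole. The fingers move at their own pace and stop on an object; "grip_force" is the grip in N (left out, the last holds). Time passes only in rows, so rows that repeat a pose let the fingers close. It gives the time, the measured TCP pose, the force, the opening and the grip force at its end, in the units of the state.
- robot.get_state(): the state, without advancing time (a new reading comes with each control period).
- snapshot(name): name is "side" or "top"; returns the picture (420x560x3 uint8, red, green, blue); there is no depth.
- calibration(name): a dict with "fx", "fy", "cx", "cy" (pixels), "rvec" (rotation vector, rad) and "tvec" (3), from world to camera coordinates, as OpenCV has them. Camera axes: x right, y down, z forward; pixel columns grow to the right and rows downward; lengths in m; the calibration is good to about 2 mm. A picture is of the moment at which its call begins. calibration takes no time and is no camera call.
- robot.finish_job(): hands the job in; it is judged then, once.
Trained networks look in the newest picture that a camera, given by its name, has taken for a name from the list of things; names that differ only in an ending like _2 or _b are one class to them, and where a whole thing is asked for, a point or a joint stands for the part that bears it (a point fixed in the world has none). Each returns a list of dicts, best first, with "score" (0 to 1); they miss things now and then, are a little off and sometimes report something else, mostly with a low value. They report only what shows in the picture. A call takes as long as a camera call.
- finder.search_frame(camera, name): "xy" ([column, row] in pixels, amid what is visible of it).
- finder.cut_out(camera, name): "mask" (420x560 bool, what is visible of it) and "xy" ([column, row] in pixels, amid what is visible of it).
- finder.mark_of(camera, name): "xy" ([column, row] in pixels: a listed point, or the origin of a listed thing).
The state is a dict: "time_s": time; "q": joint angles; "qvel": joint speeds; "joint_torque": joint torques, N m; "tool_pos": TCP position; "tool_rot": TCP orientation; "ft_force": force on the tool from outside, world axes, zero at the start; "torque": the same for the moment, N m; "width": finger opening in m; "gripper_force": force on a finger pad.
Only numpy, scipy, OpenCV 4.12 (cv2) and the standard library are available. Lean on these libraries where they do the work, as an engineer would, in place of code of your own. Each camera call takes 0.05 s, during which the arm holds its last target. There are 200 camera calls.

## Working session

There is one attempt and no reset: what is moved stays moved. The work goes in short steps, Python scripts to look and compute and a tool call to move; the robot and the scene stay as the last step left them, time stands still between calls to the robot, and variables do not carry over. Pictures are saved under pics/ and viewed, at most 14 in all, crops included, and the job is handed in when it is done.

Besides the shell and the picture viewer there is one more tool, called in YAML: its name, and indented under it one key for each argument. arm_command: Moves the arm, as the interface text tells. Its arguments: {"type":"object","properties":{"targets":{"type":"array","items":{"type":"number"}},"grip_force":{"type":"number"}},"required":["targets"]}

```bash
mkdir -p pics; ls; cat > h.py <<'E'
import numpy as np, cv2
from workcell import robot, snapshot, calibration, finder
def cam(n):
    c=calibration(n); K=np.array([[c['fx'],0,c['cx']],[0,c['fy'],c['cy']],[0,0,1.]])
    return K,np.array(c['rvec'],float),np.array(c['tvec'],float)
def ray(n,uv):
    K,r,t=cam(n); R=cv2.Rodrigues(r)[0]; d=R.T@np.linalg.inv(K)@np.array([*uv,1.]); return -R.T@t,d/np.linalg.norm(d)
def atz(n,uv,z):
    o,d=ray(n,uv); return o+d*(z-o[2])/d[2]
def proj(n,P):
    K,r,t=cam(n); return cv2.projectPoints(np.array(P,float).reshape(-1,3),r,t,K,None)[0].reshape(-1,2)
def tri(a,b):
    (o1,d1),(o2,d2)=ray('top',a),ray('side',b)
    s=np.linalg.lstsq(np.c_[d1,-d2],o2-o1,rcond=None)[0]
    p,q=o1+s[0]*d1,o2+s[1]*d2; return (p+q)/2,np.linalg.norm(p-q)
def save(n,f): cv2.imwrite('pics/'+f,cv2.cvtColor(snapshot(n),cv2.COLOR_RGB2BGR))
E
python3 - <<'E'
from h import *
np.set_printoptions(precision=4,suppress=True)
for n in('top','side'):
    save(n,n+'0.png'); o,_=ray(n,(280,210)); print(n,'cam at',o,atz(n,(280,210),0))
for k in 'tin can bottle canister tray board scale mould timer'.split():
    m={}
    for n in('top','side'):
        r=finder.mark_of(n,k)[:2]; m[n]=r[0]['xy'] if r else None
        print(k,n,[(np.round(x['xy'],1),round(x['score'],2)) for x in r], atz(n,m[n],0) if r else '')
    if m['top'] is not None and m['side'] is not None: print('   tri',*tri(m['top'],m['side']))
s=robot.get_state();print(s['tool_pos'],s['tool_rot'],s['time_s'],s['width'])
E
```

```text
pics
top cam at [ 0.424  -0.0241  1.1634] [ 0.5865 -0.0126  0.    ]
side cam at [ 0.4984 -0.6629  0.8514] [0.5607 0.0268 0.    ]
tin top [(array([155.8, 225. ]), 0.58)] [0.548  0.3234 0.    ]
tin side [(array([263.7, 125.1]), 0.51)] [0.5505 0.3359 0.    ]
   tri [0.5481 0.3195 0.0137] 0.0030917515870167484
can top [(array([148.5, 249.2]), 0.92), (array([116. , 245.7]), 0.64)] [0.4829 0.3409 0.    ]
can side [(array([241.4, 122.7]), 0.92), (array([258.3, 142.3]), 0.27)] [0.4893 0.3545 0.    ]
   tri [0.4858 0.3367 0.0144] 0.007403938263200705
bottle top [(array([176. , 230.9]), 0.92)] [0.5316 0.2684 0.    ]
bottle side [(array([262.3, 142.1]), 0.69)] [0.5403 0.2673 0.    ]
   tri [ 0.5361  0.2694 -0.0026] 0.008618455345564999
canister top [(array([127.2, 220.5]), 0.59)] [0.5608 0.4013 0.    ]
canister side [(array([268. , 114.4]), 0.85)] [0.5669 0.3802 0.    ]
   tri [ 0.5664  0.4108 -0.0254] 0.005116330675437827
tray top [(array([149.4, 237.7]), 0.96)] [0.5137 0.3395 0.    ]
tray side [(array([249.2, 122.2]), 0.8)] [0.5112 0.3536 0.    ]
   tri [0.5117 0.3344 0.0163] 0.0015052627115318797
board top [(array([396.3, 238.9]), 0.74)] [ 0.5057 -0.325   0.    ]
board side [(array([275.4, 355. ]), 0.88)] [ 0.5117 -0.3232  0.    ]
   tri [ 0.5086 -0.3243  0.002 ] 0.006109658952979068
scale top [(array([273.2, 214.6]), 0.65)] [0.574  0.0059 0.    ]
scale side [(array([281.7, 216.4]), 0.9)] [0.5624 0.0071 0.    ]
   tri [0.5678 0.0054 0.0034] 0.011381178841331423
mould top [] 
mould side [] 
timer top [(array([181.4, 165.3]), 0.65)] [0.7128 0.2584 0.    ]
timer side [(array([325.4, 137.5]), 0.66)] [ 0.7117  0.2625 -0.    ]
   tri [0.711  0.2571 0.0051] 0.0010671084561383992
[ 0.224  -0.6102  0.2453] [ 3.1416 -0.      0.3518] 1.0 0.08521087610477618
```

```bash
cd pics; python3 - <<'E'
import cv2
a=cv2.imread('top0.png');b=cv2.imread('side0.png')
cv2.imwrite('c1.png',cv2.resize(a[150:300,80:280],(800,600),interpolation=2))
cv2.imwrite('c2.png',cv2.resize(b[30:180,170:370],(800,600),interpolation=2))
E
```

```text
(no output)
```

View pics/top0.png

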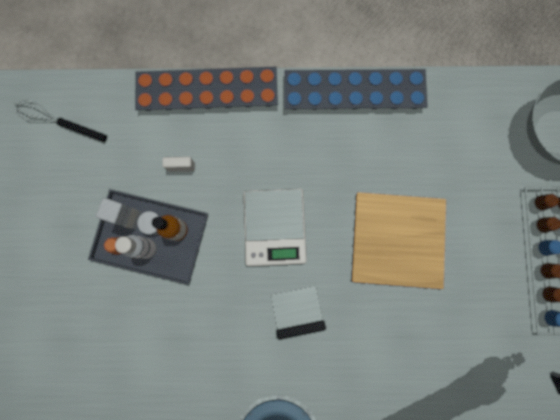

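View pics/c1.png

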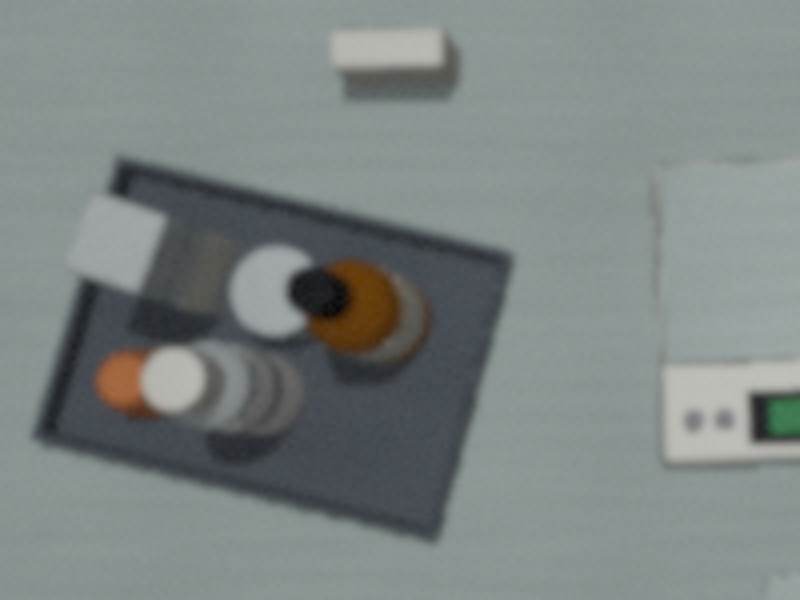

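View pics/c2.png

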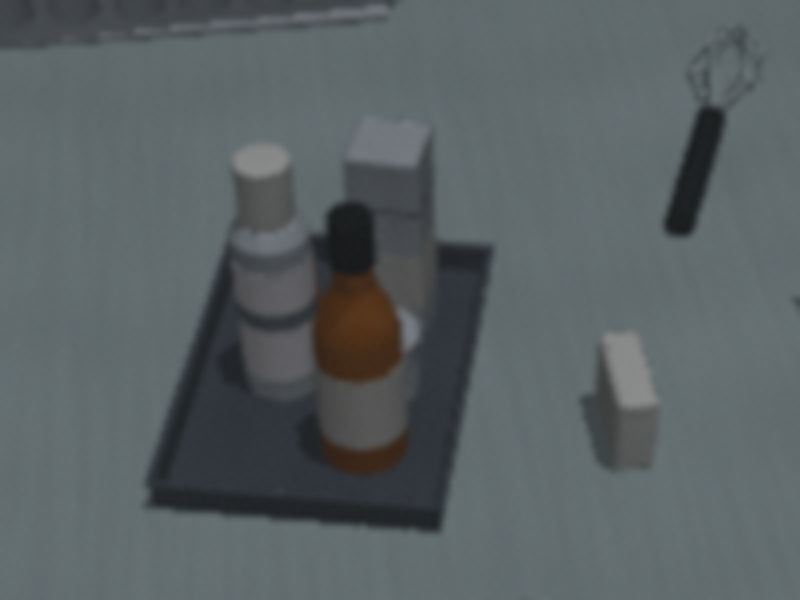

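View pics/side0.png

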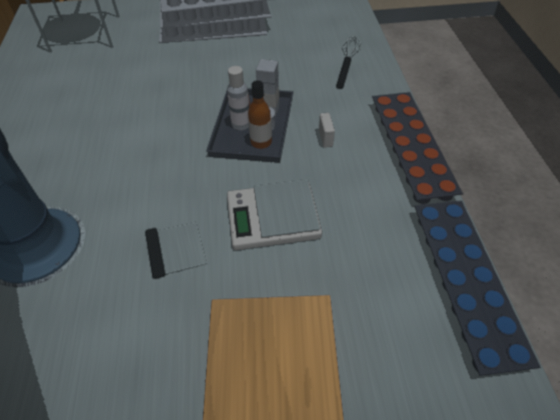

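The pictures match the description. In the top view (full-image pixels) the canister top is at about (109,210), the can cap (124,245), the bottle cap (157,223) and the tin (148,222). In the side view the canister is at (268,65), the can (235,70) and the bottle (257,84). The mould is in the near-left corner of the tray. The board is on the right and empty, and the scale is in the middle with its display toward the robot.

```bash
cat > m.py <<'E'
from h import *
np.set_printoptions(precision=4,suppress=True)
c1=lambda u,v:(80+(u+.5)/4-.5,150+(v+.5)/4-.5); c2=lambda u,v:(170+(u+.5)/4-.5,30+(v+.5)/4-.5)
T=dict(can=(c1(175,380),c2(262,160),.179),bottle=(c1(312,291),c2(350,217),.189),canister=(c1(117,242),c2(390,143),.154))
for k,(a,b,z) in T.items(): print(k,*tri(a,b),'top@z',atz('top',a,z),'side@z',atz('side',b,z))
print('tin',atz('top',c1(273,290),.05))
q=np.array([atz('top',c1(*p),.025)[:2] for p in((120,160),(512,258),(437,540),(38,437))])
c=q.mean(0); e=(q[0]-q[1])+(q[3]-q[2]); yaw=np.arctan2(-e[0],e[1]); R=np.array([[np.cos(yaw),-np.sin(yaw)],[np.sin(yaw),np.cos(yaw)]])
print('tray',c,yaw,np.linalg.norm(q-np.roll(q,1,0),axis=1))
for n,p in dict(tin=(.035,0),py=(.035,.066),ny=(.035,-.066),nx=(-.031,0)).items(): print(n,c+R@p)
q=np.array([atz('top',c1(*p),.154)[:2] for p in((101,193),(167,212),(141,290),(66,263))]); print('canister quad',q.mean(0),q-np.roll(q,1,0))
E
python3 m.py
python3 - <<'E'
from h import *
np.set_printoptions(precision=4,suppress=True)
snapshot('top');snapshot('side')
for k,z in(('board',.018),('scale',.04)):
  for n in('top','side'):
    m=finder.cut_out(n,k)
    if not m: print('none');continue
    cs=cv2.findContours(m[0]['mask'].astype(np.uint8),0,2)[0]; cc=max(cs,key=cv2.contourArea)[:,0,:]
    w=np.array([atz(n,p,z)[:2] for p in cc.astype(float)],np.float32)
    print(k,n,m[0]['score'],cv2.minAreaRect(w))
a=cv2.imread('pics/top0.png');b=cv2.imread('pics/side0.png')
cv2.imwrite('pics/c3.png',np.hstack([cv2.resize(a[180:280,235:315],(400,500),interpolation=2),cv2.resize(b[175:255,220:330],(400,290),interpolation=2).__class__((500,400,3),np.uint8)*0+cv2.copyMakeBorder(cv2.resize(b[175:255,220:330],(400,291),interpolation=2),0,209,0,0,0)]))
E
```

```text
can [0.4864 0.3421 0.18  ] 0.003744916330345894 top@z [0.4846 0.3422 0.179 ] side@z [0.4882 0.3439 0.179 ]
bottle [0.5354 0.2631 0.1892] 0.0033159541031837136 top@z [0.5338 0.263  0.189 ] side@z [0.5371 0.2638 0.189 ]
canister [0.5698 0.3899 0.1528] 0.003930117280836531 top@z [0.5676 0.3893 0.154 ] side@z [0.5716 0.3887 0.154 ]
tin [0.5503 0.3293 0.05  ]
tray [0.5153 0.3336] -0.253688659216692 [0.1893 0.2721 0.1898 0.2715]
tin [0.5492 0.3249]
py [0.5657 0.3888]
ny [0.5326 0.261 ]
nx [0.4853 0.3414]
canister quad [0.5692 0.3883] [[ 0.0416 -0.0185]
 [-0.0117 -0.0396]
 [-0.0462  0.0132]
 [ 0.0163  0.0449]]
board top 0.9 ((0.5042176842689514, -0.3276901841163635), (0.24442158639431, 0.2439509630203247), 85.422607421875)
board side 0.68 ((0.5054281949996948, -0.32656097412109375), (0.23748859763145447, 0.24110080301761627), 84.78321075439453)
scale top 0.66 ((0.5400640368461609, 0.001481764018535614), (0.20023804903030396, 0.16255241632461548), 2.0065228939056396)
scale side 0.7 ((0.5409600138664246, -0.009141631424427032), (0.19640891253948212, 0.17632901668548584), 2.074280023574829)
```

View pics/c3.png

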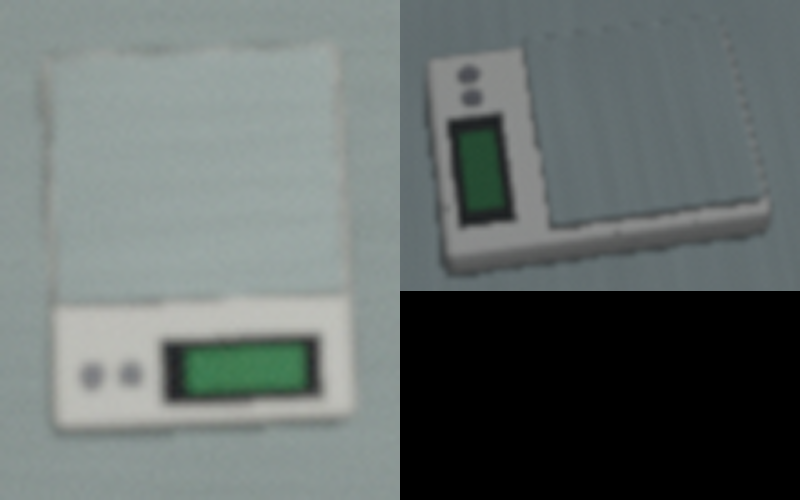

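Everything agrees. The triangulated tops are within 2 mm of the expected heights, the tray measures 190 x 272 mm, and the containers sit where the tray frame says they should. The steel plate's corners in the top view run from about (245,191) to (305,240). Next I'll fix the scale centre and plan the first moves.

```bash
cat > plan.py <<'E'
import numpy as np,sys
from workcell import robot
# usage: plan.py [yaw|-] x y z ... waypoints x,y,z[,yaw] -> calls' end rows (tool units)
s=robot.get_state(); p=np.array(s['tool_pos'],float); yaw=s['tool_rot'][2]
if len(sys.argv)>1 and sys.argv[1].startswith('from='):
    v=[float(t) for t in sys.argv.pop(1)[5:].split(',')]; p=np.array(v[:3]); yaw=v[3]
for w in sys.argv[1:]:
    v=[float(t) for t in w.split(',')]; g=np.array(v[:3]); gy=v[3] if len(v)>3 else yaw
    c,sn=np.cos(yaw),np.sin(yaw); A=np.array([[c,sn,0],[sn,-c,0],[0,0,-1]])  # rows: tool axes in world
    d=A@(g-p)/.15; n=max(1,int(np.ceil(np.abs(d).max()-.005)))
    A0=A
    for i in range(n):
        t=0.
        u=np.round((A@(g-p)/.15)/(n-i),3)
        if i==n-1: t=round(float(-(gy-yaw)/(np.pi/4)),3)
        p=p+A.T@u*.15; yaw-=t*np.pi/4
        print(u,t,'-> ',p.round(4),round(yaw,3),'rows>=%.1f'%(np.linalg.norm(u)*150/41.7))
E
python3 - <<'E'
from h import *
np.set_printoptions(precision=4,suppress=True)
A=lambda u,v:(235+u/5-.4,180+v/5-.4)
for q in((52,55),(337,45),(350,297),(55,302)): print(atz('top',A(*q),.04))
print('c',np.mean([atz('top',A(*q),.04) for q in((52,55),(337,45),(350,297),(55,302))],0))
B=lambda u,v:((u-400)/3.636+220,v/3.636+175)
print('side',np.mean([atz('side',B(*q),.04) for q in((525,50),(730,20),(765,200),(550,225))],0), tri(A(199,175),B(642,124)))
E
python3 plan.py 0.36,-0.5,0.32,0.785 0.535,0.263,0.31 0.535,0.263,0.169
```

```text
[0.6332 0.0791 0.04  ]
[ 0.6375 -0.0714  0.04  ]
[ 0.5043 -0.0765  0.04  ]
[0.5028 0.0768 0.04  ]
c [0.5695 0.002  0.04  ]
side [ 0.5734 -0.0016  0.04  ] (array([0.5718, 0.002 , 0.0311]), np.float64(0.0035918675898537243))
[ 0.552 -0.189 -0.249] 0.0 ->  [ 0.2919 -0.5551  0.2826] 0.352 rows>=2.3
[ 0.552 -0.188 -0.249] -0.552 ->  [ 0.36   -0.5001  0.32  ] 0.785 rows>=2.3
[ 0.884 -0.554  0.013] 0.0 ->  [ 0.395  -0.3475  0.318 ] 0.785 rows>=3.8
[ 0.885 -0.555  0.013] 0.0 ->  [ 0.43   -0.1948  0.3161] 0.785 rows>=3.8
[ 0.884 -0.554  0.014] 0.0 ->  [ 0.465  -0.0423  0.314 ] 0.785 rows>=3.8
[ 0.885 -0.555  0.013] 0.0 ->  [0.5    0.1104 0.312 ] 0.785 rows>=3.8
[ 0.884 -0.554  0.014] -0.0 ->  [0.535  0.263  0.3099] 0.785 rows>=3.8
[ 0.   -0.    0.94] -0.0 ->  [0.535  0.263  0.1689] 0.785 rows>=3.4
```

arm_command:
  targets: [0.2,-0.07,-0.1,-0.15,-1,0.5,-0.17,-0.25,-0.3,-1,0.8,-0.28,-0.4,-0.45,-1,1,-0.34,-0.45,-0.55,-1,1,-0.34,-0.45,-0.55,-1]
  grip_force: 40

```text
time_s: 1.72
tool_pos: [0.356, -0.5056, 0.3163]
tool_rot: [3.135, -0.005, 0.797]
ft_force: [1.6, -0.0, -0.1]
width: 0.0853
gripper_force: 0.0
```

```bash
python3 plan.py 0.5355,0.263,0.31,.785 0.5355,0.263,0.169
```

```text
[ 0.9   -0.545  0.008] 0.0 ->  [ 0.3919 -0.3519  0.3151] 0.797 rows>=3.8
[ 0.9   -0.545  0.008] 0.0 ->  [ 0.4278 -0.1982  0.3139] 0.797 rows>=3.8
[ 0.9   -0.545  0.009] 0.0 ->  [ 0.4637 -0.0445  0.3125] 0.797 rows>=3.8
[ 0.9   -0.545  0.008] 0.0 ->  [0.4996 0.1092 0.3113] 0.797 rows>=3.8
[ 0.901 -0.545  0.009] 0.015 ->  [0.5356 0.263  0.31  ] 0.785 rows>=3.8
[-0.   -0.    0.94] -0.0 ->  [0.5356 0.263  0.169 ] 0.785 rows>=3.4
```

arm_command:
  targets: [0.3,-0.18,0,0,-1,0.6,-0.36,0,0,-1,0.9,-0.545,0,0,-1]

```text
time_s: 1.97
tool_pos: [0.3776, -0.3881, 0.3127]
tool_rot: [3.141, -0.0, 0.782]
ft_force: [1.1, -1.1, 0.4]
width: 0.0853
gripper_force: 0.0
```

arm_command:
  targets: [0.22,-0.14,0,0,-1,0.45,-0.27,0,0,-1,0.68,-0.41,0,0,-1,0.9,-0.545,0,0,-1]

```text
time_s: 2.3
tool_pos: [0.4154, -0.2341, 0.3129]
tool_rot: [3.141, -0.0, 0.783]
ft_force: [1.2, 0.1, 0.7]
width: 0.0856
gripper_force: 0.0
```

arm_command:
  targets: [0.22,-0.14,0,0,-1,0.45,-0.27,0,0,-1,0.68,-0.41,0,0,-1,0.9,-0.545,0,0,-1]

```text
time_s: 2.63
tool_pos: [0.4533, -0.0809, 0.3131]
tool_rot: [3.141, -0.0, 0.783]
ft_force: [0.1, 0.5, 0.5]
width: 0.0851
gripper_force: 0.0
```

arm_command:
  targets: [0.22,-0.14,0,0,-1,0.45,-0.27,0,0,-1,0.68,-0.41,0,0,-1,0.9,-0.545,0,0,-1]

```text
time_s: 2.97
tool_pos: [0.4913, 0.0722, 0.3131]
tool_rot: [3.141, -0.001, 0.783]
ft_force: [-0.2, -0.2, -0.5]
width: 0.0854
gripper_force: 0.0
```

arm_command:
  targets: [0.22,-0.14,0,0,-1,0.45,-0.27,0,0,-1,0.68,-0.41,0,0,-1,0.85,-0.5,0,0,-1,0.9,-0.545,0,0,-1,0.9,-0.545,0,0,-1,0.9,-0.545,0,0,-1]

```text
time_s: 3.55
tool_pos: [0.5288, 0.2228, 0.3124]
tool_rot: [3.141, 0.001, 0.784]
ft_force: [0.6, -0.3, -0.5]
width: 0.0853
gripper_force: 0.0
```

```bash
python3 plan.py 0.5355,0.263,0.27,.785 0.5355,0.263,0.169
```

```text
[ 0.221 -0.158  0.283] -0.001 ->  [0.5355 0.263  0.2699] 0.785 rows>=1.4
[-0.     0.     0.673] -0.0 ->  [0.5355 0.263  0.169 ] 0.785 rows>=2.4
```

arm_command:
  targets: [0.11,-0.08,0.14,0,-1,0.22,-0.158,0.28,0,-1,0.22,-0.158,0.28,0,-1,0.22,-0.158,0.28,0,-1]

```text
time_s: 3.88
tool_pos: [0.535, 0.2611, 0.2692]
tool_rot: [-3.142, 0.004, 0.782]
ft_force: [-0.5, 0.2, 0.5]
width: 0.085
gripper_force: 0.0
```

```bash
python3 plan.py 0.5355,0.263,0.169,.785; python3 -c "
from h import *
save('side','s1.png')
a=cv2.imread('pics/s1.png');cv2.imwrite('pics/s1.png',cv2.resize(a[10:180,170:370],(700,595),interpolation=2))"
```

```text
[ 0.012 -0.007  0.668] -0.003 ->  [0.5355 0.2631 0.169 ] 0.785 rows>=2.4
```

View pics/s1.png

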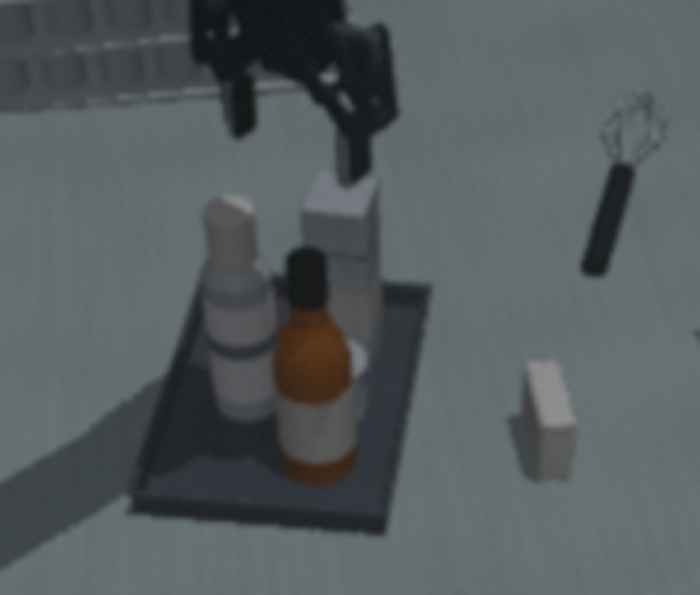

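The open fingers, at about (240,115) and (350,160) in the crop, straddle the bottle cap and are clear of its neighbours. I'll go down, close and check the grip.

arm_command:
  targets: [0.01,-0.007,0.2,0,-1,0.01,-0.007,0.4,0,-1,0.01,-0.007,0.55,0,-1,0.01,-0.007,0.64,0,-1,0.01,-0.007,0.668,0,-1,0.01,-0.007,0.668,0,-1,0.01,-0.007,0.668,0,1,0.01,-0.007,0.668,0,1,0.01,-0.007,0.668,0,1,0.01,-0.007,0.668,0,1,0.01,-0.007,0.668,0,1,0.01,-0.007,0.668,0,1]

```text
time_s: 4.93
tool_pos: [0.5364, 0.2661, 0.1718]
tool_rot: [3.141, -0.002, 0.784]
ft_force: [-0.9, 0.4, 4.0]
width: 0.0279
gripper_force: 40.0
```

arm_command:
  targets: [0,0,0,0,1,0,0,0,0,1,0,0,0,0,1,0,0,0,0,1,0,0,0,0,1,0,0,0,0,1]

```text
time_s: 5.43
tool_pos: [0.5365, 0.2661, 0.1717]
tool_rot: [3.141, -0.002, 0.784]
ft_force: [-0.3, -0.1, 5.2]
width: 0.028
gripper_force: 40.1
```

arm_command:
  targets: [0,0,-0.03,0,1,0,0,-0.08,0,1,0,0,-0.2,0,1,0,0,-0.35,0,1,0,0,-0.5,0,1,0,0,-0.65,0,1,0,0,-0.75,0,1,0,0,-0.8,0,1,0,0,-0.8,0,1]

```text
time_s: 6.18
tool_pos: [0.5365, 0.2657, 0.2921]
tool_rot: [3.141, -0.002, 0.784]
ft_force: [0.3, -0.6, -3.3]
width: 0.0275
gripper_force: 40.1
```

```bash
python3 plan.py 0.545,-0.40,0.29,.785; python3 -c "
from h import *
save('side','s2.png')
a=cv2.imread('pics/s2.png');cv2.imwrite('pics/s2.png',cv2.resize(a[10:180,170:370],(700,595),interpolation=2))"
```

```text
[-0.773  0.796  0.003] 0.0 ->  [0.5386 0.0993 0.2916] 0.784 rows>=4.0
[-0.773  0.796  0.004] 0.0 ->  [ 0.5408 -0.0671  0.291 ] 0.784 rows>=4.0
[-0.773  0.796  0.003] 0.0 ->  [ 0.5429 -0.2335  0.2906] 0.784 rows>=4.0
[-0.774  0.796  0.004] -0.002 ->  [ 0.545  -0.4001  0.29  ] 0.785 rows>=4.0
```

View pics/s2.png

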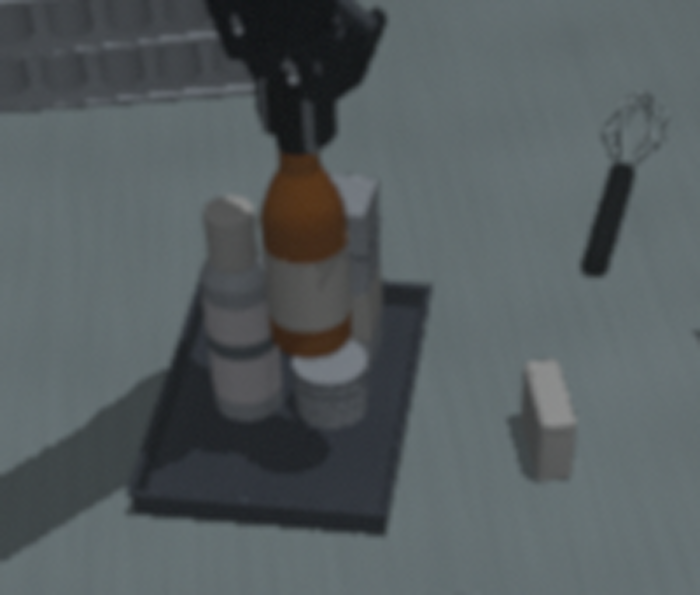

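The bottle is lifted upright and held by its cap, and the other things are undisturbed. The tin now shows at (330,385) in the crop. I'll carry the bottle to the board.

arm_command:
  targets: [-0.05,0.05,0,0,1,-0.15,0.16,0,0,1,-0.3,0.31,0,0,1,-0.46,0.475,0,0,1,-0.62,0.635,0,0,1,-0.77,0.795,0,0,1]

```text
time_s: 6.73
tool_pos: [0.5365, 0.0961, 0.2883]
tool_rot: [-3.14, 0.004, 0.783]
ft_force: [1.0, 0.2, -4.1]
width: 0.0279
gripper_force: 40.0
```

arm_command:
  targets: [-0.16,0.16,0,0,1,-0.31,0.32,0,0,1,-0.46,0.48,0,0,1,-0.62,0.64,0,0,1,-0.77,0.795,0,0,1]

```text
time_s: 7.15
tool_pos: [0.5385, -0.0696, 0.2884]
tool_rot: [-3.139, 0.003, 0.783]
ft_force: [0.7, 0.3, -3.3]
width: 0.028
gripper_force: 40.0
```

arm_command:
  targets: [-0.16,0.16,0,0,1,-0.31,0.32,0,0,1,-0.46,0.48,0,0,1,-0.62,0.64,0,0,1,-0.77,0.795,0,0,1]

```text
time_s: 7.57
tool_pos: [0.5407, -0.2351, 0.2882]
tool_rot: [-3.138, 0.003, 0.783]
ft_force: [0.2, -0.5, -3.8]
width: 0.0281
gripper_force: 40.0
```

arm_command:
  targets: [-0.16,0.16,0,0,1,-0.31,0.32,0,0,1,-0.46,0.48,0,0,1,-0.6,0.62,0,0,1,-0.7,0.73,0,0,1,-0.76,0.78,0,0,1,-0.77,0.795,0,0,1,-0.77,0.795,0,0,1]

```text
time_s: 8.23
tool_pos: [0.5442, -0.3987, 0.2888]
tool_rot: [-3.138, 0.0, 0.782]
ft_force: [0.7, 0.7, -3.7]
width: 0.0278
gripper_force: 40.1
```

```bash
python3 plan.py 0.545,-0.4,0.187,.785; python3 plan.py 0.545,-0.4,0.187,.785 .545,-.4,.31 0.487,.342,.31 
```

```text
[-0.002  0.01   0.678] -0.004 ->  [ 0.545  -0.4     0.1871] 0.785 rows>=2.4
[-0.002  0.01   0.678] -0.004 ->  [ 0.545  -0.4     0.1871] 0.785 rows>=2.4
[-0.   -0.   -0.82] -0.0 ->  [ 0.545  -0.4     0.3101] 0.785 rows>=2.9
[ 0.806 -0.943  0.   ] 0.0 ->  [ 0.5305 -0.2145  0.3101] 0.785 rows>=4.5
[ 0.806 -0.943  0.   ] 0.0 ->  [ 0.516  -0.029   0.3101] 0.785 rows>=4.5
[ 0.806 -0.943  0.   ] 0.0 ->  [0.5015 0.1566 0.3101] 0.785 rows>=4.5
[ 0.806 -0.943  0.   ] -0.0 ->  [0.487  0.3421 0.3101] 0.785 rows>=4.5
```

arm_command:
  targets: [0,0.01,0.1,0,1,0,0.01,0.25,0,1,0,0.01,0.4,0,1,0,0.01,0.52,0,1,0,0.01,0.6,0,1,0,0.01,0.64,0,1,0,0.01,0.65,0,1,0,0.01,0.65,0,1,0,0.01,0.65,0,1]

```text
time_s: 8.98
tool_pos: [0.5477, -0.3997, 0.1948]
tool_rot: [3.139, -0.001, 0.784]
ft_force: [-0.1, -0.0, -3.3]
width: 0.0277
gripper_force: 40.0
```

arm_command:
  targets: [0,0,0.01,0,1,0,0,0.02,0,1,0,0,0.02,0,1]

```text
time_s: 9.23
tool_pos: [0.5467, -0.3999, 0.1906]
tool_rot: [3.141, -0.0, 0.784]
ft_force: [-0.2, 0.5, -4.2]
width: 0.028
gripper_force: 40.1
```

Still hanging free at z = 0.1906, with contact expected near 0.186. I'll ease it down.

arm_command:
  targets: [0,0,0.01,0,1,0,0,0.02,0,1,0,0,0.02,0,1,0,0,0.02,0,1]

```text
time_s: 9.57
tool_pos: [0.5464, -0.3996, 0.1868]
tool_rot: [-3.141, 0.0, 0.784]
ft_force: [-0.5, -0.6, -3.9]
width: 0.028
gripper_force: 40.1
```

arm_command:
  targets: [0,0,0.007,0,1,0,0,0.007,0,1,0,0,0.007,0,1]

```text
time_s: 9.82
tool_pos: [0.5466, -0.3997, 0.186]
tool_rot: [-3.142, -0.0, 0.784]
ft_force: [0.7, -0.3, -4.0]
width: 0.0283
gripper_force: 40.2
```

arm_command:
  targets: [0,0,0.005,0,1,0,0,0.01,0,1,0,0,0.01,0,1]

```text
time_s: 10.07
tool_pos: [0.5469, -0.3998, 0.1859]
tool_rot: [3.141, -0.0, 0.784]
ft_force: [-1.4, 1.1, 1.6]
width: 0.0283
gripper_force: 40.7
```

arm_command:
  targets: [0,0,0.005,0,1,0,0,0.01,0,1,0,0,0.01,0,1]

```text
time_s: 10.32
tool_pos: [0.5472, -0.3999, 0.1858]
tool_rot: [3.14, -0.0, 0.784]
ft_force: [-4.3, 1.7, 7.4]
width: 0.028
gripper_force: 41.5
```

arm_command:
  targets: [0,0,-0.01,0,1,0,0,-0.01,0,0.5,0,0,-0.01,0,0,0,0,-0.01,0,-1,0,0,-0.01,0,-1,0,0,-0.01,0,-1,0,0,-0.15,0,-1,0,0,-0.4,0,-1,0,0,-0.65,0,-1,0,0,-0.83,0,-1]

```text
time_s: 11.15
tool_pos: [0.5475, -0.4001, 0.3108]
tool_rot: [3.138, -0.001, 0.784]
ft_force: [-0.1, 0.4, 0.9]
width: 0.0853
gripper_force: 0.0
```

arm_command:
  targets: [0.16,-0.19,0,0,-1,0.32,-0.38,0,0,-1,0.48,-0.57,0,0,-1,0.64,-0.76,0,0,-1,0.8,-0.945,0,0,-1]

```text
time_s: 11.57
tool_pos: [0.5312, -0.2128, 0.3075]
tool_rot: [3.141, -0.0, 0.784]
ft_force: [0.1, 0.2, 0.8]
width: 0.0857
gripper_force: 0.0
```

arm_command:
  targets: [0.16,-0.19,0,0,-1,0.32,-0.38,0,0,-1,0.48,-0.57,0,0,-1,0.64,-0.76,0,0,-1,0.8,-0.945,0,0,-1]

```text
time_s: 11.98
tool_pos: [0.516, -0.0276, 0.3076]
tool_rot: [3.141, -0.0, 0.784]
ft_force: [1.0, 0.7, 0.5]
width: 0.0853
gripper_force: 0.0
```

arm_command:
  targets: [0.16,-0.19,0,0,-1,0.32,-0.38,0,0,-1,0.48,-0.57,0,0,-1,0.64,-0.76,0,0,-1,0.8,-0.945,0,0,-1]

```text
time_s: 12.4
tool_pos: [0.5009, 0.1575, 0.3078]
tool_rot: [3.141, -0.001, 0.784]
ft_force: [0.7, 0.1, 0.6]
width: 0.0856
gripper_force: 0.0
```

arm_command:
  targets: [0.16,-0.19,0,0,-1,0.32,-0.38,0,0,-1,0.48,-0.57,0,0,-1,0.64,-0.76,0,0,-1,0.76,-0.9,0,0,-1,0.8,-0.945,0,0,-1,0.8,-0.945,0,0,-1,0.8,-0.945,0,0,-1]

```text
time_s: 13.07
tool_pos: [0.4864, 0.3402, 0.3072]
tool_rot: [3.141, 0.001, 0.784]
ft_force: [0.9, -0.2, 0.0]
width: 0.0851
gripper_force: 0.0
```

```bash
python3 plan.py 0.4865,0.3425,0.25,.785 .4865,.3425,.160; python3 -c "
from h import *
for k in ('tin','can','canister','bottle'):
    for n in('top','side'):
        if k=='tin': save(n,n+'3.png')
        r=finder.mark_of(n,k); print(k,n,[(atz(n,x['xy'],.004).round(3),round(x['score'],2)) for x in r[:2]])"
```

```text
[ 0.011 -0.01   0.381] -0.001 ->  [0.4865 0.3424 0.25  ] 0.785 rows>=1.4
[ 0.  -0.   0.6] -0.0 ->  [0.4865 0.3424 0.16  ] 0.785 rows>=2.2
tin top [(array([0.555, 0.326, 0.004]), 0.72)]
tin side [(array([0.567, 0.005, 0.004]), 0.58)]
can top [(array([0.483, 0.341, 0.004]), 0.6)]
can side [(array([0.492, 0.349, 0.004]), 0.78)]
canister top [(array([0.511, 0.334, 0.004]), 0.22)]
canister side [(array([0.567, 0.387, 0.004]), 0.81)]
bottle top [(array([ 0.55 , -0.402,  0.004]), 0.74)]
bottle side [(array([ 0.547, -0.394,  0.004]), 0.98)]
```

arm_command:
  targets: [0.01,-0.01,0.2,0,-1,0.01,-0.01,0.4,0,-1,0.01,-0.01,0.6,0,-1,0.01,-0.01,0.75,0,-1,0.01,-0.01,0.87,0,-1,0.01,-0.01,0.94,0,-1,0.01,-0.01,0.97,0,-1,0.01,-0.01,0.98,0,-1,0.01,-0.01,0.98,0,-1,0.01,-0.01,0.98,0,0,0.01,-0.01,0.98,0,1,0.01,-0.01,0.98,0,1]

```text
time_s: 14.57
tool_pos: [0.4869, 0.3435, 0.1618]
tool_rot: [3.141, -0.002, 0.784]
ft_force: [0.5, -0.9, 0.1]
width: 0.0516
gripper_force: 0.0
```

arm_command:
  targets: [0,0,0,0,1,0,0,0,0,1,0,0,0,0,1,0,0,0,0,1,0,0,0,0,1,0,0,0,0,1]

```text
time_s: 15.07
tool_pos: [0.4866, 0.3436, 0.1615]
tool_rot: [3.142, -0.002, 0.784]
ft_force: [0.0, 0.3, 4.6]
width: 0.0361
gripper_force: 40.6
```

arm_command:
  targets: [0,0,-0.03,0,1,0,0,-0.08,0,1,0,0,-0.2,0,1,0,0,-0.35,0,1,0,0,-0.5,0,1,0,0,-0.65,0,1,0,0,-0.75,0,1,0,0,-0.8,0,1,0,0,-0.8,0,1]

```text
time_s: 15.82
tool_pos: [0.4868, 0.3433, 0.2822]
tool_rot: [3.141, -0.003, 0.784]
ft_force: [0.0, 0.8, -3.4]
width: 0.036
gripper_force: 40.3
```

```bash
python3 plan.py 0.46,-0.33,0.28,.785
```

```text
[-0.824  0.763  0.004] 0.0 ->  [0.4801 0.175  0.2816] 0.784 rows>=4.0
[-0.824  0.764  0.004] 0.0 ->  [0.4734 0.0066 0.281 ] 0.784 rows>=4.0
[-0.823  0.763  0.003] 0.0 ->  [ 0.4667 -0.1616  0.2805] 0.784 rows>=4.0
[-0.824  0.764  0.004] -0.002 ->  [ 0.46   -0.33    0.2799] 0.785 rows>=4.0
```

arm_command:
  targets: [-0.05,0.05,0,0,1,-0.16,0.15,0,0,1,-0.32,0.3,0,0,1,-0.49,0.45,0,0,1,-0.66,0.61,0,0,1,-0.82,0.76,0,0,1]

```text
time_s: 16.32
tool_pos: [0.4778, 0.1717, 0.2781]
tool_rot: [-3.14, 0.005, 0.783]
ft_force: [0.5, -0.8, -2.6]
width: 0.036
gripper_force: 40.5
```

arm_command:
  targets: [-0.16,0.15,0,0,1,-0.33,0.3,0,0,1,-0.49,0.46,0,0,1,-0.66,0.61,0,0,1,-0.82,0.76,0,0,1]

```text
time_s: 16.73
tool_pos: [0.4705, 0.0047, 0.2785]
tool_rot: [-3.139, 0.003, 0.782]
ft_force: [0.3, 0.2, -2.8]
width: 0.036
gripper_force: 40.5
```

arm_command:
  targets: [-0.16,0.15,0,0,1,-0.33,0.3,0,0,1,-0.49,0.46,0,0,1,-0.66,0.61,0,0,1,-0.82,0.76,0,0,1]

```text
time_s: 17.15
tool_pos: [0.4636, -0.1621, 0.2784]
tool_rot: [-3.138, 0.003, 0.782]
ft_force: [1.1, -0.0, -2.2]
width: 0.0361
gripper_force: 40.5
```

arm_command:
  targets: [-0.16,0.15,0,0,1,-0.33,0.3,0,0,1,-0.49,0.46,0,0,1,-0.64,0.6,0,0,1,-0.75,0.7,0,0,1,-0.8,0.75,0,0,1,-0.82,0.765,0,0,1,-0.82,0.765,0,0,1]

```text
time_s: 17.82
tool_pos: [0.459, -0.3278, 0.279]
tool_rot: [-3.138, -0.0, 0.782]
ft_force: [-0.2, 1.4, -2.7]
width: 0.0358
gripper_force: 40.5
```

arm_command:
  targets: [0,0,0.1,0,1,0,0,0.25,0,1,0,0,0.4,0,1,0,0,0.53,0,1,0,0,0.61,0,1,0,0,0.65,0,1,0,0,0.66,0,1,0,0,0.66,0,1,0,0,0.66,0,1,0,0,0.66,0,1]

```text
time_s: 18.65
tool_pos: [0.4613, -0.3284, 0.1831]
tool_rot: [3.139, -0.001, 0.784]
ft_force: [-0.2, -0.1, -2.0]
width: 0.0355
gripper_force: 40.5
```

arm_command:
  targets: [0,0,0.01,0,1,0,0,0.02,0,1,0,0,0.035,0,1,0,0,0.035,0,1]

```text
time_s: 18.98
tool_pos: [0.4599, -0.3278, 0.1759]
tool_rot: [-3.141, 0.0, 0.784]
ft_force: [0.9, 0.2, -2.5]
width: 0.0358
gripper_force: 40.5
```

arm_command:
  targets: [0,0,0.01,0,1,0,0,0.01,0,1,0,0,0.01,0,1]

```text
time_s: 19.23
tool_pos: [0.4603, -0.3279, 0.1755]
tool_rot: [-3.142, 0.0, 0.784]
ft_force: [-2.0, 0.9, 4.4]
width: 0.0359
gripper_force: 41.2
```

arm_command:
  targets: [0,0,-0.01,0,1,0,0,-0.01,0,0.5,0,0,-0.01,0,0,0,0,-0.01,0,-1,0,0,-0.01,0,-1,0,0,-0.01,0,-1,0,0,-0.15,0,-1,0,0,-0.4,0,-1,0,0,-0.65,0,-1,0,0,-0.83,0,-1]

```text
time_s: 20.07
tool_pos: [0.4612, -0.3284, 0.3027]
tool_rot: [3.138, -0.001, 0.784]
ft_force: [0.6, -0.5, 1.2]
width: 0.0855
gripper_force: 0.0
```

arm_command:
  targets: [0.19,-0.14,0,0,-1,0.39,-0.29,0,0,-1,0.58,-0.43,0,0,-1,0.78,-0.57,0,0,-1,0.97,-0.715,0,0,-1]

```text
time_s: 20.48
tool_pos: [0.4879, -0.1475, 0.2997]
tool_rot: [3.14, -0.001, 0.784]
ft_force: [0.8, -0.8, -0.6]
width: 0.0855
gripper_force: 0.0
```

arm_command:
  targets: [0.19,-0.14,0,0,-1,0.39,-0.29,0,0,-1,0.58,-0.43,0,0,-1,0.78,-0.57,0,0,-1,0.97,-0.715,0,0,-1]

```text
time_s: 20.9
tool_pos: [0.5151, 0.0312, 0.2998]
tool_rot: [3.14, -0.001, 0.784]
ft_force: [0.2, -0.7, 0.1]
width: 0.0853
gripper_force: 0.0
```

arm_command:
  targets: [0.19,-0.14,0,0,-1,0.39,-0.29,0,0,-1,0.58,-0.43,0,0,-1,0.78,-0.57,0,0,-1,0.97,-0.715,0,0,-1]

```text
time_s: 21.32
tool_pos: [0.5427, 0.2097, 0.2996]
tool_rot: [3.141, -0.001, 0.783]
ft_force: [0.3, -0.3, -0.1]
width: 0.0853
gripper_force: 0.0
```

arm_command:
  targets: [0.19,-0.14,0,-0.1,-1,0.39,-0.29,0,-0.2,-1,0.58,-0.43,0,-0.3,-1,0.78,-0.57,0,-0.4,-1,0.93,-0.68,0,-0.5,-1,0.97,-0.715,0,-0.59,-1,0.97,-0.715,0,-0.59,-1,0.97,-0.715,0,-0.59,-1,0.97,-0.715,0,-0.59,-1]

```text
time_s: 22.07
tool_pos: [0.5703, 0.3851, 0.2991]
tool_rot: [3.141, 0.001, 1.244]
ft_force: [-0.2, -0.6, -0.3]
width: 0.0855
gripper_force: 0.0
```

```bash
python3 plan.py 0.5685,0.389,0.135,1.25; python3 -c "
from h import *
save('top','t4.png');save('side','s4.png')
a=cv2.imread('pics/s4.png');b=cv2.imread('pics/t4.png')
cv2.imwrite('pics/x4.png',np.vstack([cv2.resize(a[20:170,170:370],(400,300),interpolation=2),cv2.resize(b[150:300,80:280],(400,300),interpolation=2)]))
for k in ('tin','can','canister','bottle'):
    for n in('top','side'):
        r=finder.mark_of(n,k); print(k,n,[(atz(n,x['xy'],.004 if k[:2]!='bo' and k!='can' else .018).round(3),round(x['score'],2)) for x in r[:2]])"
```

```text
[ 0.01  -0.01   0.547] 0.0 ->  [0.5694 0.387  0.2171] 1.244 rows>=2.0
[ 0.011 -0.01   0.547] -0.008 ->  [0.5685 0.389  0.135 ] 1.25 rows>=2.0
tin top [(array([0.551, 0.324, 0.004]), 0.86), (array([ 0.505, -0.322,  0.004]), 0.21)]
tin side [(array([0.552, 0.331, 0.004]), 0.71)]
can top [(array([ 0.448, -0.332,  0.018]), 0.57)]
can side [(array([ 0.465, -0.323,  0.018]), 0.61)]
canister top [(array([0.564, 0.392, 0.004]), 0.92)]
canister side [(array([0.572, 0.392, 0.004]), 0.81)]
bottle top [(array([ 0.549, -0.392,  0.018]), 0.6)]
bottle side [(array([ 0.544, -0.402,  0.018]), 0.85)]
```

View pics/x4.png

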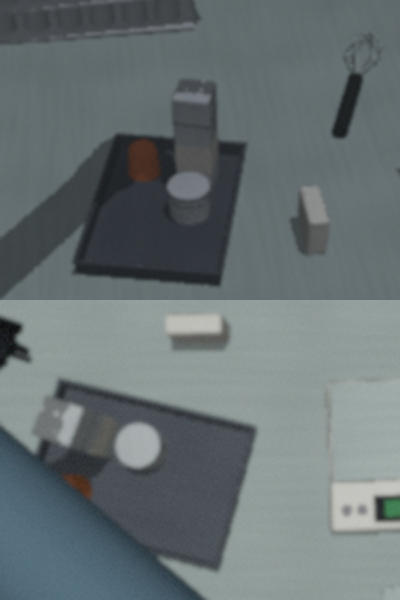

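Only the canister, tin and mould are left in the tray, undisturbed. Now I'll go down on the canister.

arm_command:
  targets: [0,-0.01,0.15,0,-1,0.01,-0.01,0.35,0,-1,0.01,-0.02,0.55,0,-1,0.015,-0.02,0.7,0,-1,0.015,-0.02,0.8,0,-1,0.015,-0.02,0.8,0,-1,0.015,-0.02,0.8,0,-1]

```text
time_s: 23.15
tool_pos: [0.5673, 0.3897, 0.1789]
tool_rot: [-3.141, 0.001, 1.247]
ft_force: [0.5, 0.3, 0.7]
width: 0.085
gripper_force: 0.0
```

```bash
python3 plan.py 0.5685,0.389,0.135,1.25
```

```text
[-0.002  0.009  0.293] -0.004 ->  [0.5685 0.389  0.135 ] 1.25 rows>=1.1
```

arm_command:
  targets: [0,0.01,0.08,0,-1,0,0.01,0.16,0,-1,0,0.01,0.24,0,-1,0,0.01,0.28,0,-1,0,0.01,0.28,0,-1,0,0.01,0.28,0,0,0,0.01,0.28,0,1,0,0.01,0.28,0,1,0,0.01,0.28,0,1,0,0.01,0.28,0,1,0,0.01,0.28,0,1,0,0.01,0.28,0,1]

```text
time_s: 24.15
tool_pos: [0.5691, 0.3902, 0.1383]
tool_rot: [3.141, -0.002, 1.247]
ft_force: [-0.5, 0.0, 3.7]
width: 0.0495
gripper_force: 43.2
```

arm_command:
  targets: [0,0,0,0,1,0,0,0,0,1,0,0,0,0,1,0,0,0,0,1]

```text
time_s: 24.48
tool_pos: [0.5692, 0.3902, 0.1383]
tool_rot: [3.141, -0.002, 1.247]
ft_force: [-0.9, 0.6, 5.5]
width: 0.0494
gripper_force: 43.5
```

arm_command:
  targets: [0,0,-0.03,0,1,0,0,-0.08,0,1,0,0,-0.2,0,1,0,0,-0.35,0,1,0,0,-0.5,0,1,0,0,-0.65,0.1,1,0,0,-0.75,0.2,1,0,0,-0.8,0.33,1,0,0,-0.8,0.46,1,0,0,-0.8,0.59,1,0,0,-0.8,0.59,1,0,0,-0.8,0.59,1]

```text
time_s: 25.48
tool_pos: [0.5684, 0.3883, 0.256]
tool_rot: [3.141, 0.003, 0.786]
ft_force: [0.1, -0.1, -3.4]
width: 0.0497
gripper_force: 42.6
```

```bash
python3 plan.py 0.55,-0.26,0.26,.785
```

```text
[-0.786  0.742 -0.007] 0.0 ->  [0.5638 0.2263 0.2571] 0.786 rows>=3.9
[-0.786  0.742 -0.007] 0.0 ->  [0.5593 0.0642 0.2581] 0.786 rows>=3.9
[-0.787  0.742 -0.006] 0.0 ->  [ 0.5546 -0.098   0.259 ] 0.786 rows>=3.9
[-0.786  0.741 -0.007] 0.001 ->  [ 0.55   -0.2599  0.2601] 0.785 rows>=3.9
```

arm_command:
  targets: [-0.05,0.05,0,0,1,-0.15,0.14,0,0,1,-0.3,0.28,0,0,1,-0.46,0.43,0,0,1,-0.62,0.59,0,0,1,-0.785,0.74,0,0,1]

```text
time_s: 25.98
tool_pos: [0.5634, 0.2248, 0.2566]
tool_rot: [3.141, 0.002, 0.785]
ft_force: [0.0, 0.2, -2.9]
width: 0.0494
gripper_force: 42.6
```

arm_command:
  targets: [-0.16,0.15,0,0,1,-0.31,0.3,0,0,1,-0.47,0.44,0,0,1,-0.63,0.59,0,0,1,-0.785,0.74,0,0,1]

```text
time_s: 26.4
tool_pos: [0.5576, 0.0633, 0.2569]
tool_rot: [-3.141, 0.002, 0.785]
ft_force: [0.7, -0.1, -3.0]
width: 0.0494
gripper_force: 42.6
```

arm_command:
  targets: [-0.16,0.15,0,0,1,-0.31,0.3,0,0,1,-0.47,0.44,0,0,1,-0.63,0.59,0,0,1,-0.785,0.74,0,0,1]

```text
time_s: 26.82
tool_pos: [0.5523, -0.0981, 0.257]
tool_rot: [-3.141, 0.001, 0.785]
ft_force: [-0.3, -0.2, -2.8]
width: 0.0491
gripper_force: 42.6
```

arm_command:
  targets: [-0.16,0.15,0,0,1,-0.31,0.3,0,0,1,-0.47,0.44,0,0,1,-0.61,0.58,0,0,1,-0.72,0.68,0,0,1,-0.77,0.73,0,0,1,-0.785,0.74,0,0,1,-0.785,0.74,0,0,1]

```text
time_s: 27.48
tool_pos: [0.5481, -0.2576, 0.2568]
tool_rot: [-3.14, -0.0, 0.783]
ft_force: [0.2, 0.3, -2.9]
width: 0.0496
gripper_force: 42.6
```

arm_command:
  targets: [0,0,0.1,0,1,0,0,0.25,0,1,0,0,0.4,0,1,0,0,0.52,0,1,0,0,0.59,0,1,0,0,0.62,0,1,0,0,0.63,0,1,0,0,0.63,0,1,0,0,0.63,0,1,0,0,0.63,0,1]

```text
time_s: 28.32
tool_pos: [0.5499, -0.2578, 0.1644]
tool_rot: [3.139, -0.001, 0.784]
ft_force: [0.4, -0.8, -2.4]
width: 0.0496
gripper_force: 42.5
```

arm_command:
  targets: [0,0,0.02,0,1,0,0,0.04,0,1,0,0,0.06,0,1,0,0,0.065,0,1,0,0,0.065,0,1]

```text
time_s: 28.73
tool_pos: [0.5484, -0.2575, 0.1526]
tool_rot: [-3.141, 0.0, 0.784]
ft_force: [-0.3, -0.8, -3.2]
width: 0.0493
gripper_force: 42.7
```

arm_command:
  targets: [0,0,0.01,0,1,0,0,0.01,0,1,0,0,0.01,0,1]

```text
time_s: 28.98
tool_pos: [0.5488, -0.2576, 0.1523]
tool_rot: [3.141, 0.0, 0.784]
ft_force: [-2.5, 0.1, 2.8]
width: 0.0495
gripper_force: 43.2
```

arm_command:
  targets: [0,0,-0.01,0,1,0,0,-0.01,0,0.5,0,0,-0.01,0,0,0,0,-0.01,0,-1,0,0,-0.01,0,-1,0,0,-0.01,0,-1,0,0,-0.15,0,-1,0,0,-0.4,0,-1,0,0,-0.6,0,-1,0,0,-0.7,0,-1]

```text
time_s: 29.82
tool_pos: [0.5514, -0.2581, 0.2617]
tool_rot: [3.134, -0.003, 0.784]
ft_force: [0.1, -0.3, 0.4]
width: 0.0852
gripper_force: 0.0
```

arm_command:
  targets: [0.18,-0.18,0,0,-1,0.37,-0.37,0,0,-1,0.55,-0.55,0,0,-1,0.73,-0.73,0,0,-1,0.92,-0.915,0,0,-1]

```text
time_s: 30.23
tool_pos: [0.5497, -0.0616, 0.2573]
tool_rot: [3.14, -0.001, 0.783]
ft_force: [0.8, 0.8, 0.8]
width: 0.0852
gripper_force: 0.0
```

arm_command:
  targets: [0.18,-0.18,0,0,-1,0.37,-0.37,0,0,-1,0.55,-0.55,0,0,-1,0.73,-0.73,0,0,-1,0.92,-0.915,0,0,-1]

```text
time_s: 30.65
tool_pos: [0.5505, 0.1332, 0.2573]
tool_rot: [3.14, -0.001, 0.783]
ft_force: [0.3, 0.1, 0.3]
width: 0.0856
gripper_force: 0.0
```

```bash
python3 -c "
from h import *
save('top','t5.png');save('side','s5.png')
a=cv2.imread('pics/s5.png');b=cv2.imread('pics/t5.png')
cv2.imwrite('pics/x5.png',np.vstack([np.hstack([cv2.resize(a[80:160,220:320],(375,300),interpolation=2),cv2.resize(a[230:420,180:370],(375,300))]),np.hstack([cv2.resize(b[190:270,100:200],(375,300),interpolation=2),cv2.resize(b[180:300,340:490],(375,300))])]))
for n in('top','side'):
    r=finder.cut_out(n,'tin'); m=r[0]['mask']; ys,xs=np.where(m); print(n,r[0]['score'],xs.min(),xs.max(),ys.min(),ys.max(),r[0]['xy'],atz(n,r[0]['xy'],.05))
print(tri((149,222.5),(264,112)))
for k,h in (('can',.106),('canister',.168-.075),('bottle',.11)):
    for n in('top','side'):
        r=finder.mark_of(n,k); print(k,n,[(atz(n,x['xy'],.018).round(3),round(x['score'],2)) for x in r[:2]])"
```

```text
top 0.49 138 158 212 234 [145.0, 225.2] [0.54233516 0.33643979 0.05      ]
side 0.71 255 275 107 131 [265.7, 117.5] [0.5555181  0.30706779 0.05      ]
(array([0.55087557, 0.32531697, 0.05378798]), np.float64(0.0040083244517034175))
can top [(array([ 0.453, -0.336,  0.018]), 0.9)]
can side [(array([ 0.462, -0.32 ,  0.018]), 0.64)]
canister top [(array([ 0.549, -0.255,  0.018]), 0.68)]
canister side [(array([ 0.548, -0.261,  0.018]), 0.88)]
bottle top [(array([ 0.55 , -0.398,  0.018]), 0.75)]
bottle side [(array([ 0.547, -0.402,  0.018]), 0.83)]
```

View pics/x5.png

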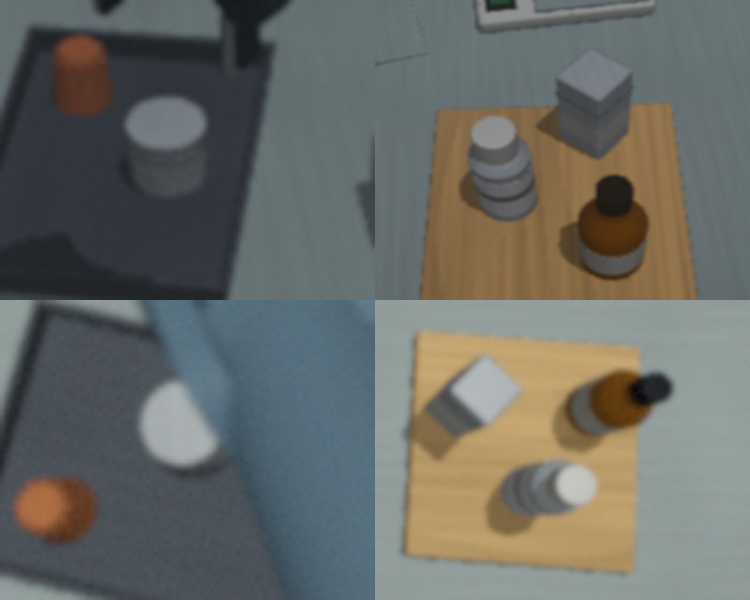

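The board crops show all three containers upright and well apart on the board: canister near (595,100), can (500,170), bottle (612,230) in the side crop. The tin stands free at (0.550, 0.3265), with the top at z ≈ 0.05. I'll turn the jaws so they clear the rim, then go for it.

arm_command:
  targets: [0.18,-0.18,0,0.1,-1,0.37,-0.37,0,0.2,-1,0.55,-0.55,0,0.31,-1,0.73,-0.73,0,0.42,-1,0.87,-0.86,0,0.53,-1,0.91,-0.91,0,0.62,-1,0.91,-0.91,0,0.62,-1,0.91,-0.91,0,0.62,-1,0.91,-0.91,0,0.62,-1]

```text
time_s: 31.9
tool_pos: [0.5518, 0.3221, 0.2562]
tool_rot: [3.14, 0.0, 0.295]
ft_force: [0.8, -0.4, -1.0]
width: 0.0853
gripper_force: 0.0
```

```bash
python3 plan.py .55,.3265,.11,.3 .55,.3265,.034
```

```text
[-0.003 -0.032  0.974] -0.006 ->  [0.55   0.3265 0.1101] 0.3 rows>=3.5
[0.    0.    0.507] -0.0 ->  [0.55   0.3265 0.034 ] 0.3 rows>=1.8
```

arm_command:
  targets: [0,-0.01,0.15,0,-1,0,-0.02,0.35,0,-1,0,-0.02,0.55,0,-1,0,-0.02,0.75,0,-1,0,-0.02,0.9,0,-1,0,-0.02,0.97,0,-1,0,-0.02,0.97,0,-1,0,-0.02,0.97,0,-1,0,-0.02,0.97,0,-1]

```text
time_s: 32.65
tool_pos: [0.5515, 0.3278, 0.1131]
tool_rot: [-3.141, -0.003, 0.296]
ft_force: [-0.6, -0.2, 1.0]
width: 0.0854
gripper_force: 0.0
```

```bash
python3 plan.py .55,.3265,.034; python3 -c "
from h import *
save('side','s6.png')
a=cv2.imread('pics/s6.png')
cv2.imwrite('pics/x6.png',cv2.resize(a[60:160,210:330],(720,600),interpolation=2))"
```

```text
[-0.012  0.005  0.528] -0.0 ->  [0.55   0.3266 0.0339] 0.296 rows>=1.9
```

View pics/x6.png

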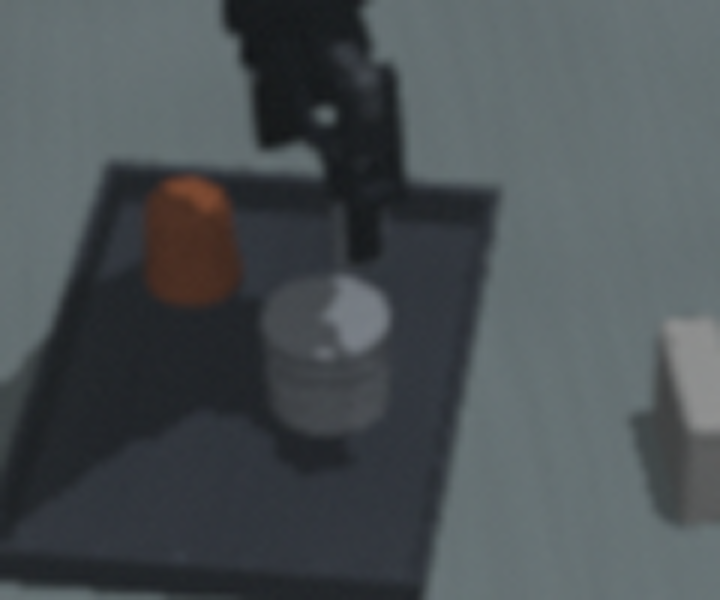

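The jaws are over the tin, with the near fingertip at (360,255) in the crop still above the tin's near edge. Going down to grip.

arm_command:
  targets: [-0.01,0,0.1,0,-1,-0.01,0.005,0.22,0,-1,-0.01,0.005,0.34,0,-1,-0.01,0.005,0.44,0,-1,-0.01,0.005,0.5,0,-1,-0.01,0.005,0.51,0,-1,-0.01,0.005,0.51,0,-1,-0.01,0.005,0.51,0,-1]

```text
time_s: 33.37
tool_pos: [0.5491, 0.3271, 0.0353]
tool_rot: [-3.141, -0.001, 0.297]
ft_force: [0.0, -0.2, -0.2]
width: 0.0853
gripper_force: 0.0
```

arm_command:
  targets: [0,0,0,0,0,0,0,0,0,0,0,0,0,0,1,0,0,0,0,1,0,0,0,0,1,0,0,0,0,1,0,0,0,0,1,0,0,0,0,1]
  grip_force: 30

```text
time_s: 34.03
tool_pos: [0.5495, 0.3273, 0.0359]
tool_rot: [-3.141, -0.002, 0.297]
ft_force: [-1.1, 0.1, 6.6]
width: 0.0564
gripper_force: 32.6
```

arm_command:
  targets: [0,0,-0.03,0,1,0,0,-0.08,0,1,0,0,-0.2,0,1,0,0,-0.35,0,1,0,0,-0.5,0,1,0,0,-0.65,0,1,0,0,-0.75,0,1,0,0,-0.8,0,1,0,0,-0.8,0,1]

```text
time_s: 34.78
tool_pos: [0.5495, 0.3271, 0.1566]
tool_rot: [-3.141, -0.003, 0.297]
ft_force: [-0.3, 0.1, -0.8]
width: 0.0561
gripper_force: 32.2
```

```bash
python3 plan.py .571,.001,.15
```

```text
[-0.166  0.707  0.015] 0.0 ->  [0.5567 0.2184 0.1543] 0.297 rows>=2.6
[-0.166  0.707  0.014] 0.0 ->  [0.5639 0.1097 0.1522] 0.297 rows>=2.6
[-0.167  0.707  0.015] -0.0 ->  [0.571  0.0009 0.15  ] 0.297 rows>=2.6
```

arm_command:
  targets: [-0.01,0.05,0,0,1,-0.04,0.16,0,0,1,-0.08,0.33,0,0,1,-0.12,0.52,0,0,1,-0.166,0.707,0,0,1]

```text
time_s: 35.2
tool_pos: [0.5544, 0.2155, 0.1522]
tool_rot: [3.141, 0.004, 0.298]
ft_force: [0.5, -0.7, -0.1]
width: 0.0562
gripper_force: 32.2
```

arm_command:
  targets: [-0.04,0.18,0,0,1,-0.08,0.35,0,0,1,-0.12,0.53,0,0,1,-0.166,0.707,0,0,1]

```text
time_s: 35.53
tool_pos: [0.5615, 0.1064, 0.1523]
tool_rot: [-3.141, 0.004, 0.296]
ft_force: [0.6, -0.2, -0.6]
width: 0.0563
gripper_force: 32.2
```

arm_command:
  targets: [-0.04,0.18,0,0,1,-0.08,0.35,0,0,1,-0.12,0.53,0,0,1,-0.15,0.65,0,0,1,-0.166,0.707,0,0,1,-0.166,0.707,0,0,1,-0.166,0.707,0,0,1,-0.166,0.707,0,0,1]

```text
time_s: 36.2
tool_pos: [0.5697, 0.0027, 0.1541]
tool_rot: [-3.14, 0.0, 0.3]
ft_force: [-0.5, 1.0, -1.5]
width: 0.056
gripper_force: 32.2
```

```bash
python3 plan.py .571,.001,.08
```

```text
[0.005 0.014 0.494] -0.0 ->  [0.571  0.0009 0.08  ] 0.3 rows>=1.8
```

arm_command:
  targets: [0,0,0.1,0,1,0,0.01,0.22,0,1,0,0.01,0.34,0,1,0,0.01,0.43,0,1,0,0.01,0.48,0,1,0,0.01,0.49,0,1,0,0.01,0.49,0,1,0,0.01,0.49,0,1]

```text
time_s: 36.87
tool_pos: [0.5715, -0.0004, 0.0818]
tool_rot: [3.141, -0.002, 0.298]
ft_force: [-0.1, 0.1, -0.1]
width: 0.0561
gripper_force: 32.2
```

arm_command:
  targets: [0,0,0.015,0,1,0,0,0.03,0,1,0,0,0.04,0,1,0,0,0.04,0,1,0,0,0.04,0,1]

```text
time_s: 37.28
tool_pos: [0.5707, -0.0012, 0.0751]
tool_rot: [3.142, 0.0, 0.297]
ft_force: [-0.5, -0.3, -1.4]
width: 0.0558
gripper_force: 32.2
```

arm_command:
  targets: [0,0,0.01,0,1,0,0,0.018,0,1,0,0,0.018,0,1,0,0,0.018,0,1]

```text
time_s: 37.62
tool_pos: [0.5706, -0.0011, 0.0722]
tool_rot: [-3.141, 0.0, 0.297]
ft_force: [-0.1, 0.1, -0.8]
width: 0.0563
gripper_force: 32.2
```

arm_command:
  targets: [0,0,0.007,0,1,0,0,0.007,0,1,0,0,0.007,0,1]

```text
time_s: 37.87
tool_pos: [0.5708, -0.0011, 0.0719]
tool_rot: [3.141, 0.0, 0.297]
ft_force: [-2.3, -0.4, 4.0]
width: 0.056
gripper_force: 32.5
```

arm_command:
  targets: [0,0,-0.007,0,1,0,0,-0.007,0,0.4,0,0,-0.007,0,0,0,0,-0.007,0,-1,0,0,-0.007,0,-1,0,0,-0.007,0,-1,0,0,-0.15,0,-1,0,0,-0.4,0,-1,0,0,-0.65,0,-1,0,0,-0.9,0,-1,0,0,-1,0,-1]

```text
time_s: 38.78
tool_pos: [0.5739, -0.0003, 0.2274]
tool_rot: [3.139, -0.009, 0.297]
ft_force: [1.0, 0.1, 0.9]
width: 0.0854
gripper_force: 0.0
```

arm_command:
  targets: [0,0,-0.1,-0.1,-1,0,0,-0.2,-0.2,-1,0,0,-0.25,-0.31,-1,0,0,-0.25,-0.42,-1,0,0,-0.25,-0.52,-1,0,0,-0.25,-0.62,-1,0,0,-0.25,-0.62,-1]

```text
time_s: 39.37
tool_pos: [0.5707, -0.001, 0.2589]
tool_rot: [3.141, -0.0, 0.785]
ft_force: [-0.5, -1.1, 0.7]
width: 0.0857
gripper_force: 0.0
```

```bash
python3 plan.py .5488,-.2576,.26,.785
```

```text
[-0.656  0.553 -0.004] 0.0 ->  [ 0.5597 -0.1293  0.2595] 0.785 rows>=3.1
[-0.656  0.554 -0.004] 0.0 ->  [ 0.5489 -0.2576  0.2601] 0.785 rows>=3.1
```

arm_command:
  targets: [-0.16,0.14,0,0,-1,-0.33,0.28,0,0,-1,-0.49,0.415,0,0,-1,-0.656,0.554,0,0,-1]

```text
time_s: 39.7
tool_pos: [0.5595, -0.1303, 0.2588]
tool_rot: [3.141, -0.0, 0.783]
ft_force: [-0.5, 0.5, -0.5]
width: 0.0854
gripper_force: 0.0
```

arm_command:
  targets: [-0.16,0.14,0,0,-1,-0.33,0.28,0,0,-1,-0.49,0.415,0,0,-1,-0.6,0.51,0,0,-1,-0.656,0.554,0,0,-1,-0.656,0.554,0,0,-1,-0.656,0.554,0,0,-1]

```text
time_s: 40.28
tool_pos: [0.5487, -0.2567, 0.2586]
tool_rot: [-3.14, -0.001, 0.783]
ft_force: [0.3, 0.5, -0.4]
width: 0.0851
gripper_force: 0.0
```

```bash
python3 plan.py .5488,-.2576,.152,.785;  python3 -c "
from h import *
save('top','t7.png');save('side','s7.png')
a=cv2.imread('pics/s7.png');b=cv2.imread('pics/t7.png')
cv2.imwrite('pics/x7.png',np.hstack([cv2.resize(b[180:280,235:315],(400,500),interpolation=2),cv2.resize(a[165:255,220:330],(400,327),interpolation=2).repeat(1,0) if 0 else cv2.copyMakeBorder(cv2.resize(a[165:255,220:330],(400,327),interpolation=2),0,173,0,0,0)]))
for n in('top','side'):
    r=finder.mark_of(n,'tin'); print(n,[(x['xy'],x['score'],atz(n,x['xy'],.04)) for x in r[:2]])
    print(proj(n,[[.571,.001,.04],[.571,.001,.086]]))"
```

```text
[-0.004  0.004  0.711] -0.003 ->  [ 0.5487 -0.2576  0.1519] 0.785 rows>=2.6
top [([274.5, 211.6], 0.55, array([0.57674743, 0.00143415, 0.04      ]))]
[[274.67484268 213.77305129]
 [274.25568847 211.40137243]]
side []
[[285.46639587 207.18270586]
 [285.24112683 193.86029492]]
```

View pics/x7.png

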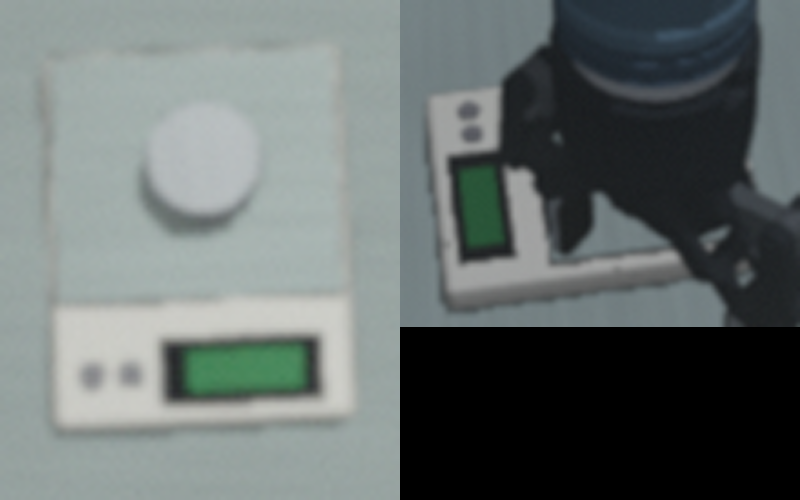

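The tin stands upright at (204,158) in the crop. That is full-image (275.4,211.2) against a predicted (274.3,211.4), so it is within 3 mm of the plate's centre. Now I'll return the canister.

arm_command:
  targets: [0,0,0.12,0,-1,0,0,0.26,0,-1,0,0,0.4,0,-1,0,0,0.54,0,-1,0,0,0.64,0,-1,0,0,0.69,0,-1,0,0,0.69,0,-1,0,0,0.69,0,0,0,0,0.69,0,1,0,0,0.69,0,1,0,0,0.69,0,1,0,0,0.69,0,1]
  grip_force: 40

```text
time_s: 41.48
tool_pos: [0.5499, -0.2577, 0.1572]
tool_rot: [3.139, -0.001, 0.784]
ft_force: [-1.4, 0.3, 5.5]
width: 0.0491
gripper_force: 43.2
```

arm_command:
  targets: [0,0,0,0,1,0,0,0,0,1,0,0,0,0,1,0,0,0,0,1,0,0,0,0,1]

```text
time_s: 41.9
tool_pos: [0.5498, -0.2578, 0.1571]
tool_rot: [3.139, -0.001, 0.784]
ft_force: [-1.1, 1.0, 5.8]
width: 0.0495
gripper_force: 43.3
```

arm_command:
  targets: [0,0,-0.03,0,1,0,0,-0.08,0,1,0,0,-0.2,0,1,0,0,-0.35,0,1,0,0,-0.5,0,1,0,0,-0.65,0,1,0,0,-0.75,0,1,0,0,-0.8,0,1,0,0,-0.8,0,1]

```text
time_s: 42.65
tool_pos: [0.5495, -0.2582, 0.2772]
tool_rot: [3.138, -0.001, 0.784]
ft_force: [-0.7, -0.2, -3.2]
width: 0.0493
gripper_force: 42.5
```

```bash
python3 plan.py .569,.390,.27,.785
```

```text
[ 0.786 -0.742  0.012] 0.0 ->  [ 0.5544 -0.0961  0.2754] 0.784 rows>=3.9
[ 0.785 -0.742  0.012] 0.0 ->  [0.5593 0.0659 0.2736] 0.784 rows>=3.9
[ 0.786 -0.743  0.012] 0.0 ->  [0.5641 0.228  0.2718] 0.784 rows>=3.9
[ 0.785 -0.742  0.012] -0.002 ->  [0.569 0.39  0.27 ] 0.785 rows>=3.9
```

arm_command:
  targets: [0.05,-0.05,0,0,1,0.15,-0.14,0,0,1,0.3,-0.28,0,0,1,0.46,-0.43,0,0,1,0.62,-0.59,0,0,1,0.785,-0.742,0,0,1]

```text
time_s: 43.15
tool_pos: [0.5514, -0.0934, 0.2729]
tool_rot: [-3.137, 0.002, 0.784]
ft_force: [0.6, 0.3, -3.2]
width: 0.0493
gripper_force: 42.4
```

arm_command:
  targets: [0.16,-0.15,0,0,1,0.31,-0.3,0,0,1,0.47,-0.44,0,0,1,0.63,-0.59,0,0,1,0.785,-0.742,0,0,1]

```text
time_s: 43.57
tool_pos: [0.5563, 0.0682, 0.2731]
tool_rot: [-3.139, 0.003, 0.784]
ft_force: [0.2, 0.1, -2.1]
width: 0.0494
gripper_force: 42.4
```

arm_command:
  targets: [0.16,-0.15,0,0,1,0.31,-0.3,0,0,1,0.47,-0.44,0,0,1,0.63,-0.59,0,0,1,0.785,-0.742,0,0,1]

```text
time_s: 43.98
tool_pos: [0.5612, 0.2295, 0.2729]
tool_rot: [-3.14, 0.004, 0.784]
ft_force: [1.1, 0.5, -1.9]
width: 0.0492
gripper_force: 42.4
```

arm_command:
  targets: [0.16,-0.15,0,0,1,0.31,-0.3,0,0,1,0.47,-0.44,0,0,1,0.61,-0.58,0,0,1,0.72,-0.68,0,0,1,0.77,-0.73,0,0,1,0.785,-0.742,0,0,1,0.785,-0.742,0,0,1,0.785,-0.742,0,0,1]

```text
time_s: 44.73
tool_pos: [0.5684, 0.3877, 0.2742]
tool_rot: [3.14, 0.003, 0.782]
ft_force: [-0.2, -0.9, -2.1]
width: 0.0491
gripper_force: 42.4
```

```bash
python3 plan.py .569,.390,.15,.785
```

```text
[ 0.013 -0.008  0.828] -0.004 ->  [0.569  0.3899 0.15  ] 0.785 rows>=3.0
```

arm_command:
  targets: [0,0,0.1,0,1,0.005,-0.005,0.25,0,1,0.01,-0.005,0.42,0,1,0.01,-0.005,0.58,0,1,0.01,-0.005,0.71,0,1,0.01,-0.005,0.79,0,1,0.01,-0.005,0.82,0,1,0.01,-0.005,0.83,0,1,0.01,-0.005,0.83,0,1,0.01,-0.005,0.83,0,1,0.01,-0.005,0.83,0,1]

```text
time_s: 45.65
tool_pos: [0.5693, 0.3926, 0.1528]
tool_rot: [3.141, -0.003, 0.784]
ft_force: [-0.3, 0.3, -3.2]
width: 0.0491
gripper_force: 42.4
```

arm_command:
  targets: [0,0,0.01,0,1,0,0,0.02,0,1,0,0,0.02,0,1,0,0,0.02,0,1]

```text
time_s: 45.98
tool_pos: [0.5684, 0.3916, 0.1478]
tool_rot: [3.142, 0.0, 0.784]
ft_force: [0.5, 0.4, -3.1]
width: 0.0495
gripper_force: 42.4
```

Contact is due at about 0.143.

arm_command:
  targets: [0,0.005,0.01,0,1,0,0.005,0.02,0,1,0,0.005,0.028,0,1,0,0.005,0.028,0,1,0,0.005,0.028,0,1]

```text
time_s: 46.4
tool_pos: [0.5689, 0.3912, 0.1435]
tool_rot: [-3.141, 0.0, 0.784]
ft_force: [-0.3, -0.1, -3.9]
width: 0.0494
gripper_force: 42.4
```

arm_command:
  targets: [0,0,0.01,0,1,0,0,0.01,0,1,0,0,0.01,0,1]

```text
time_s: 46.65
tool_pos: [0.5691, 0.3915, 0.1433]
tool_rot: [3.141, -0.001, 0.784]
ft_force: [-1.5, -1.1, 4.6]
width: 0.0493
gripper_force: 43.1
```

arm_command:
  targets: [0,0,-0.01,0,1,0,0,-0.01,0,0.5,0,0,-0.01,0,0,0,0,-0.01,0,-1,0,0,-0.01,0,-1,0,0,-0.01,0,-1,0,0,-0.15,0,-1,0,0,-0.4,0,-1,0,0,-0.65,0,-1,0,0,-0.88,0,-1,0,0,-1,0,-1]

```text
time_s: 47.57
tool_pos: [0.5702, 0.3932, 0.2982]
tool_rot: [3.141, -0.008, 0.784]
ft_force: [-0.5, 0.7, 0.8]
width: 0.0853
gripper_force: 0.0
```

arm_command:
  targets: [-0.19,0.14,0,0,-1,-0.39,0.29,0,0,-1,-0.58,0.43,0,0,-1,-0.78,0.57,0,0,-1,-0.975,0.72,0,0,-1]

```text
time_s: 47.98
tool_pos: [0.541, 0.2103, 0.2923]
tool_rot: [3.141, -0.001, 0.785]
ft_force: [0.1, -0.7, 0.4]
width: 0.0853
gripper_force: 0.0
```

arm_command:
  targets: [-0.19,0.14,0,0,-1,-0.39,0.29,0,0,-1,-0.58,0.43,0,0,-1,-0.78,0.57,0,0,-1,-0.975,0.72,0,0,-1]

```text
time_s: 48.4
tool_pos: [0.5137, 0.0305, 0.2926]
tool_rot: [3.14, -0.001, 0.785]
ft_force: [0.6, -0.8, 0.3]
width: 0.085
gripper_force: 0.0
```

arm_command:
  targets: [-0.19,0.14,0,0,-1,-0.39,0.29,0,0,-1,-0.58,0.43,0,0,-1,-0.78,0.57,0,0,-1,-0.975,0.72,0,0,-1]

```text
time_s: 48.82
tool_pos: [0.4865, -0.1494, 0.2927]
tool_rot: [3.14, -0.0, 0.785]
ft_force: [0.8, 0.4, -0.2]
width: 0.0857
gripper_force: 0.0
```

arm_command:
  targets: [-0.19,0.14,0,0,-1,-0.39,0.29,0,0,-1,-0.58,0.43,0,0,-1,-0.78,0.57,0,0,-1,-0.93,0.69,0,0,-1,-0.975,0.72,0,0,-1,-0.975,0.72,0,0,-1,-0.975,0.72,0,0,-1]

```text
time_s: 49.48
tool_pos: [0.4599, -0.327, 0.2921]
tool_rot: [-3.141, -0.001, 0.784]
ft_force: [0.3, 0.7, -0.3]
width: 0.0854
gripper_force: 0.0
```

```bash
python3 plan.py .4603,-.3279,.175,.785;  python3 -c "
from h import *
save('top','t8.png');save('side','s8.png')
a=cv2.imread('pics/s8.png');b=cv2.imread('pics/t8.png')
cv2.imwrite('pics/x8.png',np.hstack([cv2.resize(b[150:300,80:280],(400,300),interpolation=2),cv2.resize(a[30:180,170:370],(400,300),interpolation=2)]))"
```

```text
[-0.002  0.006  0.78 ] -0.002 ->  [ 0.4604 -0.3279  0.1751] 0.785 rows>=2.8
```

View pics/x8.png

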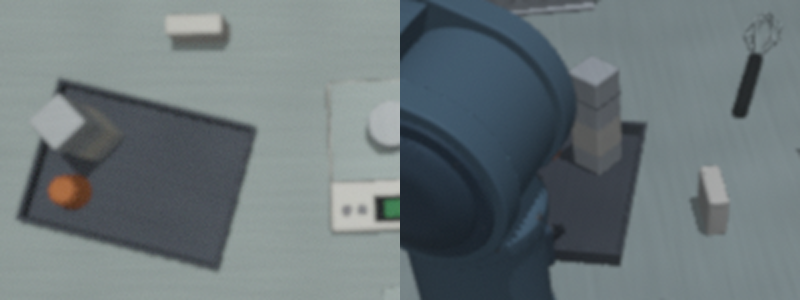

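The canister is upright on its original spot: its top is at (58,122) in the crop against (58.5,121) at the start. The can is next.

arm_command:
  targets: [0,0,0.12,0,-1,0,0,0.26,0,-1,0,0,0.42,0,-1,0,0,0.58,0,-1,0,0,0.7,0,-1,0,0,0.77,0,-1,0,0,0.79,0,-1,0,0,0.79,0,-1,0,0,0.79,0,0,0,0,0.79,0,1,0,0,0.79,0,1,0,0,0.79,0,1]

```text
time_s: 50.58
tool_pos: [0.4603, -0.3283, 0.1747]
tool_rot: [3.14, -0.0, 0.784]
ft_force: [-1.1, 0.8, 1.3]
width: 0.0388
gripper_force: 1.3
```

arm_command:
  targets: [0,0,0,0,1,0,0,0,0,1,0,0,0,0,1,0,0,0,0,1,0,0,0,0,1,0,0,0,0,1]

```text
time_s: 51.08
tool_pos: [0.4603, -0.3281, 0.1748]
tool_rot: [3.14, -0.0, 0.784]
ft_force: [-0.3, 0.8, 4.8]
width: 0.0364
gripper_force: 40.2
```

arm_command:
  targets: [0,0,-0.03,0,1,0,0,-0.08,0,1,0,0,-0.2,0,1,0,0,-0.35,0,1,0,0,-0.5,0,1,0,0,-0.65,0,1,0,0,-0.75,0,1,0,0,-0.8,0,1,0,0,-0.8,0,1]

```text
time_s: 51.83
tool_pos: [0.4605, -0.3283, 0.2955]
tool_rot: [3.138, -0.0, 0.784]
ft_force: [0.3, -0.7, -2.5]
width: 0.0363
gripper_force: 40.5
```

```bash
python3 plan.py .4866,.3436,.295,.785
```

```text
[ 0.821 -0.762  0.001] 0.0 ->  [ 0.467  -0.1604  0.2954] 0.784 rows>=4.0
[ 0.821 -0.763  0.001] 0.0 ->  [0.4735 0.0076 0.2952] 0.784 rows>=4.0
[ 0.822 -0.762  0.001] 0.0 ->  [0.4801 0.1756 0.2951] 0.784 rows>=4.0
[ 0.821 -0.763  0.   ] -0.002 ->  [0.4865 0.3436 0.2951] 0.785 rows>=4.0
```

arm_command:
  targets: [0.05,-0.05,0,0,1,0.16,-0.15,0,0,1,0.32,-0.3,0,0,1,0.49,-0.45,0,0,1,0.66,-0.61,0,0,1,0.82,-0.762,0,0,1]

```text
time_s: 52.33
tool_pos: [0.4644, -0.1568, 0.2913]
tool_rot: [-3.137, 0.001, 0.785]
ft_force: [1.1, 0.7, -2.8]
width: 0.0362
gripper_force: 40.5
```

arm_command:
  targets: [0.16,-0.15,0,0,1,0.33,-0.3,0,0,1,0.49,-0.46,0,0,1,0.66,-0.61,0,0,1,0.82,-0.762,0,0,1]

```text
time_s: 52.75
tool_pos: [0.4704, 0.0102, 0.2916]
tool_rot: [-3.139, 0.002, 0.785]
ft_force: [0.7, -0.4, -2.2]
width: 0.0363
gripper_force: 40.5
```

arm_command:
  targets: [0.16,-0.15,0,0,1,0.33,-0.3,0,0,1,0.49,-0.46,0,0,1,0.66,-0.61,0,0,1,0.82,-0.762,0,0,1]

```text
time_s: 53.17
tool_pos: [0.4768, 0.1772, 0.2917]
tool_rot: [-3.14, 0.003, 0.785]
ft_force: [-0.0, -1.0, -3.0]
width: 0.0356
gripper_force: 40.5
```

arm_command:
  targets: [0.16,-0.15,0,0,1,0.33,-0.3,0,0,1,0.49,-0.46,0,0,1,0.64,-0.6,0,0,1,0.75,-0.7,0,0,1,0.8,-0.745,0,0,1,0.82,-0.762,0,0,1,0.82,-0.762,0,0,1,0.82,-0.762,0,0,1]

```text
time_s: 53.92
tool_pos: [0.4855, 0.3413, 0.2926]
tool_rot: [3.14, 0.003, 0.782]
ft_force: [0.3, -0.3, -2.7]
width: 0.0358
gripper_force: 40.6
```

```bash
python3 plan.py .4866,.3436,.168,.785
```

```text
[ 0.016 -0.006  0.831] -0.004 ->  [0.4866 0.3436 0.168 ] 0.785 rows>=3.0
```

arm_command:
  targets: [0,0,0.1,0,1,0.005,-0.005,0.25,0,1,0.01,-0.005,0.42,0,1,0.01,-0.005,0.58,0,1,0.01,-0.005,0.71,0,1,0.01,-0.005,0.79,0,1,0.01,-0.005,0.82,0,1,0.01,-0.005,0.83,0,1,0.01,-0.005,0.83,0,1,0.01,-0.005,0.83,0,1,0.01,-0.005,0.83,0,1]

```text
time_s: 54.83
tool_pos: [0.4867, 0.3457, 0.1707]
tool_rot: [3.141, -0.003, 0.784]
ft_force: [0.5, -0.3, -2.2]
width: 0.036
gripper_force: 40.6
```

arm_command:
  targets: [0,0,0.01,0,1,0,0,0.02,0,1,0,0,0.03,0,1,0,0,0.03,0,1,0,0,0.03,0,1]

```text
time_s: 55.25
tool_pos: [0.4857, 0.3448, 0.1644]
tool_rot: [-3.142, 0.0, 0.784]
ft_force: [0.1, -0.1, -2.5]
width: 0.0357
gripper_force: 40.6
```

arm_command:
  targets: [-0.003,0.005,0.01,0,1,-0.003,0.005,0.02,0,1,-0.003,0.005,0.025,0,1,-0.003,0.005,0.025,0,1]

```text
time_s: 55.58
tool_pos: [0.4862, 0.3441, 0.161]
tool_rot: [3.141, -0.0, 0.784]
ft_force: [0.5, -0.6, -0.3]
width: 0.0363
gripper_force: 40.8
```

arm_command:
  targets: [0,0,0.01,0,1,0,0,0.01,0,1,0,0,0.01,0,1]

```text
time_s: 55.83
tool_pos: [0.4865, 0.3447, 0.1609]
tool_rot: [3.141, -0.001, 0.784]
ft_force: [-1.5, -1.2, 6.1]
width: 0.036
gripper_force: 41.4
```

arm_command:
  targets: [0,0,-0.01,0,1,0,0,-0.01,0,0.5,0,0,-0.01,0,0,0,0,-0.01,0,-1,0,0,-0.01,0,-1,0,0,-0.01,0,-1,0,0,-0.15,0,-1,0,0,-0.4,0,-1,0,0,-0.65,0,-1,0,0,-0.88,0,-1,0,0,-1,0,-1]

```text
time_s: 56.75
tool_pos: [0.4872, 0.346, 0.3145]
tool_rot: [3.141, -0.007, 0.784]
ft_force: [-0.3, 0.9, 0.3]
width: 0.0851
gripper_force: 0.0
```

arm_command:
  targets: [-0.16,0.19,0,0,-1,-0.32,0.38,0,0,-1,-0.48,0.57,0,0,-1,-0.64,0.76,0,0,-1,-0.806,0.949,0,0,-1]

```text
time_s: 57.17
tool_pos: [0.5008, 0.1565, 0.3094]
tool_rot: [3.141, -0.0, 0.785]
ft_force: [0.6, 0.4, -0.1]
width: 0.0854
gripper_force: 0.0
```

arm_command:
  targets: [-0.16,0.19,0,0,-1,-0.32,0.38,0,0,-1,-0.48,0.57,0,0,-1,-0.64,0.76,0,0,-1,-0.806,0.949,0,0,-1]

```text
time_s: 57.58
tool_pos: [0.5157, -0.0298, 0.3096]
tool_rot: [3.141, -0.0, 0.784]
ft_force: [0.2, 0.1, -0.5]
width: 0.0852
gripper_force: 0.0
```

arm_command:
  targets: [-0.16,0.19,0,0,-1,-0.32,0.38,0,0,-1,-0.48,0.57,0,0,-1,-0.64,0.76,0,0,-1,-0.806,0.949,0,0,-1]

```text
time_s: 58.0
tool_pos: [0.5307, -0.216, 0.3095]
tool_rot: [3.141, -0.0, 0.784]
ft_force: [0.2, 0.4, 0.4]
width: 0.0856
gripper_force: 0.0
```

arm_command:
  targets: [-0.16,0.19,0,0,-1,-0.32,0.38,0,0,-1,-0.48,0.57,0,0,-1,-0.64,0.76,0,0,-1,-0.76,0.9,0,0,-1,-0.806,0.949,0,0,-1,-0.806,0.949,0,0,-1,-0.806,0.949,0,0,-1]

```text
time_s: 58.67
tool_pos: [0.5456, -0.3997, 0.3088]
tool_rot: [-3.14, -0.001, 0.784]
ft_force: [0.6, 0.1, 0.3]
width: 0.0854
gripper_force: 0.0
```

```bash
python3 plan.py .547,-.3999,.186,.785
```

```text
[0.005 0.008 0.819] -0.002 ->  [ 0.547  -0.4     0.1859] 0.785 rows>=2.9
```

arm_command:
  targets: [0,0,0.12,0,-1,0.005,0,0.28,0,-1,0.005,0,0.44,0,-1,0.005,0,0.6,0,-1,0.005,0,0.73,0,-1,0.005,0,0.8,0,-1,0.005,0,0.825,0,-1,0.005,0,0.825,0,-1,0.005,0,0.825,0,0,0.005,0,0.825,0,1,0.005,0,0.825,0,1,0.005,0,0.825,0,1]

```text
time_s: 59.67
tool_pos: [0.5468, -0.4005, 0.187]
tool_rot: [3.139, -0.0, 0.784]
ft_force: [0.0, 0.5, -0.7]
width: 0.0389
gripper_force: 0.0
```

arm_command:
  targets: [0,0,0,0,1,0,0,0,0,1,0,0,0,0,1,0,0,0,0,1,0,0,0,0,1,0,0,0,0,1,0,0,0,0,1]

```text
time_s: 60.25
tool_pos: [0.5466, -0.4004, 0.1867]
tool_rot: [3.14, -0.0, 0.784]
ft_force: [-1.3, 1.2, 5.0]
width: 0.0278
gripper_force: 40.3
```

arm_command:
  targets: [0,0,-0.03,0,1,0,0,-0.08,0,1,0,0,-0.2,0,1,0,0,-0.35,0,1,0,0,-0.5,0,1,0,0,-0.65,0,1,0,0,-0.75,0,1,0,0,-0.8,0,1,0,0,-0.8,0,1]

```text
time_s: 61.0
tool_pos: [0.5467, -0.4003, 0.3072]
tool_rot: [3.139, -0.001, 0.784]
ft_force: [1.1, 0.3, -3.2]
width: 0.0278
gripper_force: 40.1
```

```bash
python3 plan.py .5365,.2661,.305,.785
```

```text
[ 0.772 -0.799  0.004] 0.0 ->  [ 0.5441 -0.2337  0.3066] 0.784 rows>=4.0
[ 0.772 -0.799  0.003] 0.0 ->  [ 0.5415 -0.0671  0.3061] 0.784 rows>=4.0
[ 0.772 -0.798  0.004] 0.0 ->  [0.539  0.0995 0.3055] 0.784 rows>=4.0
[ 0.772 -0.799  0.003] -0.002 ->  [0.5364 0.2661 0.3051] 0.785 rows>=4.0
```

arm_command:
  targets: [0.05,-0.05,0,0,1,0.15,-0.16,0,0,1,0.3,-0.31,0,0,1,0.46,-0.475,0,0,1,0.62,-0.635,0,0,1,0.772,-0.799,0,0,1]

```text
time_s: 61.5
tool_pos: [0.5419, -0.2302, 0.3029]
tool_rot: [-3.137, 0.001, 0.785]
ft_force: [-0.2, 1.4, -3.4]
width: 0.0278
gripper_force: 40.1
```

arm_command:
  targets: [0.16,-0.16,0,0,1,0.31,-0.32,0,0,1,0.46,-0.48,0,0,1,0.62,-0.64,0,0,1,0.772,-0.799,0,0,1]

```text
time_s: 61.92
tool_pos: [0.5386, -0.0641, 0.3032]
tool_rot: [-3.138, 0.003, 0.785]
ft_force: [1.2, 0.2, -4.0]
width: 0.028
gripper_force: 40.1
```

arm_command:
  targets: [0.16,-0.16,0,0,1,0.31,-0.32,0,0,1,0.46,-0.48,0,0,1,0.62,-0.64,0,0,1,0.772,-0.799,0,0,1]

```text
time_s: 62.33
tool_pos: [0.5359, 0.1017, 0.3033]
tool_rot: [-3.139, 0.003, 0.785]
ft_force: [-0.4, 0.9, -3.2]
width: 0.0275
gripper_force: 40.1
```

arm_command:
  targets: [0.16,-0.16,0,0,1,0.31,-0.32,0,0,1,0.46,-0.48,0,0,1,0.6,-0.62,0,0,1,0.7,-0.73,0,0,1,0.76,-0.785,0,0,1,0.772,-0.799,0,0,1,0.772,-0.799,0,0,1,0.772,-0.799,0,0,1]

```text
time_s: 63.08
tool_pos: [0.536, 0.264, 0.3045]
tool_rot: [3.14, 0.003, 0.782]
ft_force: [-0.6, -0.3, -3.8]
width: 0.0282
gripper_force: 40.1
```

```bash
python3 plan.py .5365,.2655,.18,.785
```

```text
[ 0.01  -0.004  0.83 ] -0.004 ->  [0.5366 0.2655 0.18  ] 0.785 rows>=3.0
```

arm_command:
  targets: [0,0,0.1,0,1,0.005,0,0.25,0,1,0.005,0,0.42,0,1,0.005,0,0.58,0,1,0.005,0,0.71,0,1,0.005,0,0.79,0,1,0.005,0,0.82,0,1,0.005,0,0.83,0,1,0.005,0,0.83,0,1,0.005,0,0.83,0,1,0.005,0,0.83,0,1]

```text
time_s: 64.0
tool_pos: [0.5372, 0.2677, 0.1828]
tool_rot: [3.141, -0.003, 0.784]
ft_force: [-0.4, -0.4, -3.9]
width: 0.0281
gripper_force: 40.0
```

arm_command:
  targets: [0,0,0.01,0,1,0,0,0.02,0,1,0,0,0.03,0,1,0,0,0.03,0,1,0,0,0.03,0,1]

```text
time_s: 64.42
tool_pos: [0.536, 0.2669, 0.1763]
tool_rot: [-3.141, 0.001, 0.784]
ft_force: [0.4, 0.1, -3.6]
width: 0.0278
gripper_force: 40.0
```

arm_command:
  targets: [-0.003,0.005,0.01,0,1,-0.003,0.005,0.02,0,1,-0.003,0.005,0.025,0,1,-0.003,0.005,0.025,0,1]

```text
time_s: 64.75
tool_pos: [0.5365, 0.2662, 0.1728]
tool_rot: [-3.142, -0.0, 0.784]
ft_force: [0.1, -0.2, -3.6]
width: 0.0276
gripper_force: 40.2
```

arm_command:
  targets: [0,0,0.01,0,1,0,0,0.01,0,1,0,0,0.01,0,1]

```text
time_s: 65.0
tool_pos: [0.5369, 0.2668, 0.1728]
tool_rot: [3.141, -0.001, 0.784]
ft_force: [-1.2, -0.9, 5.1]
width: 0.0278
gripper_force: 40.9
```

Contact. I'll release, lift and back off, then check everything.

arm_command:
  targets: [0,0,-0.01,0,1,0,0,-0.01,0,0.5,0,0,-0.01,0,0,0,0,-0.01,0,-1,0,0,-0.01,0,-1,0,0,-0.01,0,-1,0,0,-0.15,0,-1,0,0,-0.4,0,-1,0,0,-0.65,0,-1,0,0,-0.88,0,-1,0,0,-1,0,-1]

```text
time_s: 65.92
tool_pos: [0.5379, 0.2679, 0.3267]
tool_rot: [3.139, -0.007, 0.784]
ft_force: [0.0, -0.1, 1.4]
width: 0.085
gripper_force: 0.0
```

arm_command:
  targets: [-0.19,0.19,0,0,-1,-0.38,0.38,0,0,-1,-0.57,0.57,0,0,-1,-0.76,0.76,0,0,-1,-0.95,0.95,0,0,-1]

```text
time_s: 66.33
tool_pos: [0.5358, 0.063, 0.3216]
tool_rot: [3.141, -0.0, 0.784]
ft_force: [0.6, -1.1, -0.7]
width: 0.0853
gripper_force: 0.0
```

arm_command:
  targets: [-0.19,0.19,0,0,-1,-0.38,0.38,0,0,-1,-0.57,0.57,0,0,-1,-0.76,0.76,0,0,-1,-0.95,0.95,0,0,-1]

```text
time_s: 66.75
tool_pos: [0.5355, -0.1388, 0.3217]
tool_rot: [3.14, -0.0, 0.784]
ft_force: [0.1, -0.6, 0.8]
width: 0.0854
gripper_force: 0.0
```

arm_command:
  targets: [-0.19,0.19,0,0,-1,-0.38,0.38,0,0,-1,-0.57,0.57,0,0,-1,-0.7,0.7,0,0,-1,-0.75,0.75,0,0,-1,-0.75,0.75,0,0,-1,-0.75,0.75,0,0,-1,-0.75,0.75,0,0,-1]

```text
time_s: 67.42
tool_pos: [0.5365, -0.2925, 0.3216]
tool_rot: [-3.141, -0.002, 0.788]
ft_force: [1.0, -0.1, -0.0]
width: 0.0855
gripper_force: 0.0
```

```bash
python3 -c "
from h import *
save('top','t9.png');save('side','s9.png')
b=cv2.imread('pics/t9.png')
cv2.imwrite('pics/x9.png',cv2.resize(b[150:300,80:280],(800,600),interpolation=2))"
```

```text
(no output)
```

View pics/x9.png

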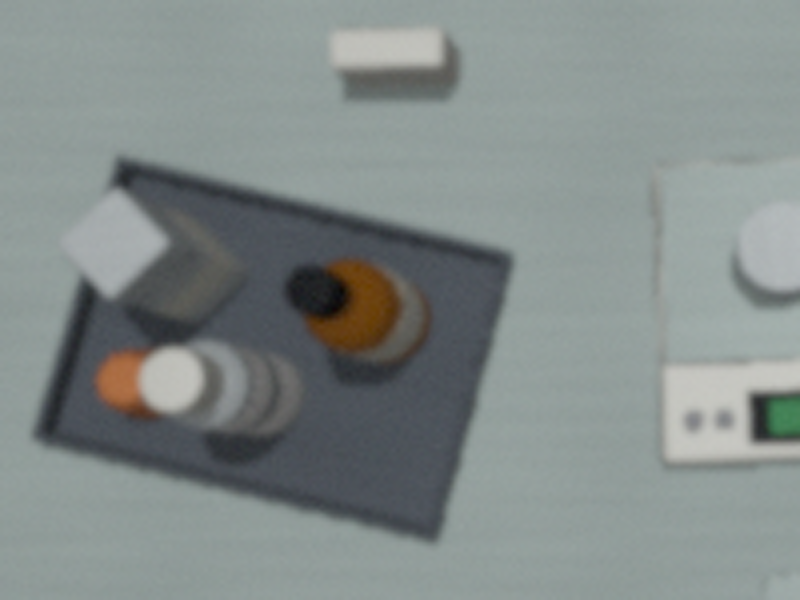

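View pics/s9.png

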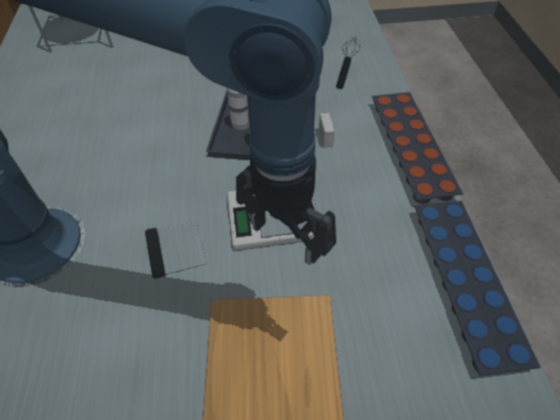

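The top view matches the first picture: canister top (115,243), can cap (174,380), bottle cap (315,291), mould and timer unmoved, and the tin on the plate. The side view shows the board empty and the gripper clear of everything. Handing in.

```bash
python3 -c "
from workcell import robot
print(robot.finish_job())"
```

```text
the job is handed in; nothing more can be done
None
```

I handed the job in at about 67 s. The last picture shows the can, bottle and canister upright on their starting spots in the tray, the tin was within 3 mm of the plate's centre when checked, and the mould and timer look unmoved; no verdict came back.

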